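# Put the control-lab spares back in their trays

## Task

Put the four loose spares away: stand the two slim grey relays upright in the blue tray, one in each of its two bays, lay the beige connector flat in the red tray, and stand the dark power supply upright in the green tray. The power supply is boxed in behind the green-capped relay in the metal holder, so take that relay out before you lift the power supply. Set everything down on the tray floors without dropping it.

Things in the scene. Friction and masses are not known exactly. Their poses are not given: they have to be found in the camera images.
- relay_green: slim light-grey electronic relay module with a green cap and green bands, standing upright: 60 (own x) x 22 (own y) x 80 mm high, about 90 g. Origin at the centre of its underside, z up. Grip it across the 22 mm width; it may face either way when put away. At the start it stands on the floor of the holder, in front (on the holder's -x side) of the power supply, with about 8 mm between them and its x roughly along the holder's x.
- relay_orange: slim light-grey electronic relay module with an orange cap and orange bands, standing upright: 60 (own x) x 22 (own y) x 80 mm high, about 90 g. Origin at the centre of its underside, z up. Grip it across the 22 mm width; it may face either way when put away. At the start it stands on the open bench.
- connector: beige connector hood lying flat on the bench, 52 long (own x) x 53 over its flange (own y) x 18 mm high, about 60 g. Origin at the centre of its underside, z up. The hood, the part to grip, is 34 mm wide across y and runs from x = -26 to +14 mm; the 53 mm wide, 6 mm thick flange and a steel shell follow at the +x end. It may face either way in its tray.
- psu: dark navy power supply module standing upright, 40 (own x) x 66 (own y) x 90 mm high, about 320 g. Origin at the centre of its underside, z up. At the start it stands in the holder behind the green-capped relay, its x roughly along the holder's x; the side walls leave only about 12 mm beside it, so grip it across its 40 mm depth (along x). It may face either way when put away.
- holder: aluminium holder, a channel open at the front (-x), 155 (x) x 98 (y) mm, floor 4 mm thick, two side walls 4 mm thick along x rising to 84 mm above the bench (90 mm apart inside), and a back lip 16 mm high above the bench at +x. There are about 31 mm between the power supply and the back lip. Fixed. Origin at the centre of its underside, z up.
- relay_tray: blue open tray with two bays side by side along its y, 98 (x) x 116 (y) x 26 mm high; walls, floor and the middle divider (along x, as high as the walls) 4 mm thick. Each bay is 90 mm along x and 52 mm along y inside; the bay centres lie at y = +28 and -28 mm; the floor surface is 4 mm above the origin. Fixed. Origin at the centre of its underside, z up.
- connector_tray: red open tray, 96 (x) x 106 (y) x 26 mm high, walls and floor 4 mm thick (inside 88 x 98 mm, floor surface 4 mm above the origin). Fixed. Origin at the centre of its underside, z up.
- psu_tray: green open tray, 78 (x) x 104 (y) x 26 mm high, walls and floor 4 mm thick (inside 70 x 96 mm, floor surface 4 mm above the origin). The power supply's 40 mm depth goes along the tray's x. Fixed. Origin at the centre of its underside, z up.
There are look-alikes about, which are no part of the job. There is more than one size of the psu; the job needs the largest. Of the things like the connector, leave any that is brown; of the rest the larger one is meant.

How it is judged:
By the outcome, as a careful person would: the job done as asked, in the order asked, and still so for the second after the job is handed in, with the robot touching nothing.
It also fails if it takes over 122 s, if anything falls off the work surface, if the arm or the gripper's body presses on something with over 40 N, if the wrist force passes 120 N, or if a joint passes its speed limit or range.

## Robot

A 6-joint arm with a two-finger parallel gripper is mounted at the origin on the work surface. World frame = base frame: x ahead of the robot, y to its left, z up, the work surface at z = 0. Lengths are in m, angles in rad, forces in N, time in s.
With the tool pointing down it reaches from about 0.375 to 0.975 m from the base axis. Payload 3.8 kg.
Tool frame: the origin (TCP) lies between the finger pads; the fingertips stand 25 mm ahead of it and the grasp point (between the pads) lies 6 mm ahead of it; z points along the fingers, y is the direction in which the jaws open and shut (so a half turn about z gives the same grasp; the last joint's range is limited). The gripper opens to 88 mm and grips with 3 to 60 N. Pads are 18 mm wide; open, the fingers measure 123 mm over their backs; the gripper's body (75 mm by 187 mm) begins 45 mm behind the grasp point.
Start: joints at [1.275, 0.264, 1.604, -0, 1.274, -0.037], TCP at [0.173, 0.653, 0.227] pointing down, gripper open.
Joint ranges: [-2.63, 2.63], [-0.94, 2.18], [0.31, 2.57], [-1.31, 4.45], [0, 2.66], [-2.55, 2.55]. Speed limits (rad/s): [2.57, 2.57, 3.14, 3.14, 3.14, 3.14].

## Interface

Orientations are given as a unit quaternion [x, y, z, w].
In Python, from station import monitor, imaging, order gives the robot as it stands.
- The arm moves only by the tool arm_command, never from a script. Its argument "commands" is a list of rows, each an object with "hand": the finger opening in cm, from 0 to 8.81; "linear": the shift along the tool's x, y, z in cm, a list of three; "twist": the turn about the tool's z in rad. In form: [{"hand": hand, "linear": [tx, ty, tz], "twist": twist}, ...]. A call has 1 to 5 rows; each row shifts and turns the commanded pose from where the row before left it, along the tool's axes as they then stand; what a row does not reach is not made up. A row lasts 1/12 s, in which the tool goes at most 41.7 mm and 7.16 degrees, less where a joint would pass 70% of its speed; a pose out of reach is approached as far as the arm can. A call is refused whole if a number of a shift passes 4.17 or a number of a turn 0.125, either way. A call with a gripper value outside its range is refused whole. The fingers move at their own pace and stop on an object; the grip force is fixed at half the most. Time passes only in rows, so rows that do not move let the fingers close. It gives the time, the measured TCP pose, the force and the opening at its end, in the units of the state.
- monitor.get_obs(): the state, without advancing time (a new reading comes with each control period).
- imaging.capture(name): name is "scene" or "top" or "wrist"; returns the picture (400x640x3 uint8, blue, green, red); there is no depth.
- imaging.camera_info(name): a dict with "fovy" (degrees; the focal length in pixels is half the picture's height over the tangent of half this angle, whatever the lens; pixels are square), "cx", "cy" (the principal point, pixels), "k1" (the pictures are not rectified: a ray, as slopes to the right and down, at radius r is drawn at 1 + k1 r^2 times it, then the intrinsics apply), "extrinsics" (4x4, takes a point from world to camera coordinates). Camera axes: x right, y down, z forward; pixel columns grow to the right and rows downward; lengths in m; the calibration is good to about 2 mm. A picture is of the moment at which its call begins: read the wrist's pose just before it. camera_info takes no time and is no camera call; for the wrist camera it gives the pose at the moment of the call.
- order.job_done(): hands the job in, once; it reports no verdict.
The state is a dict: "time_s": time; "qpos": joint angles; "dq": joint speeds; "joint_efforts": joint torques, N m; "position": TCP position; "ee_rot": TCP orientation; "force": force on the tool from outside, world axes, zero at the start; "torque": the same for the moment, N m; "opening": finger opening in m.
Only numpy, scipy, OpenCV 4.12 (cv2) and the standard library are available. Lean on these libraries where they do the work, as an engineer would, in place of code of your own. Each camera call takes 0.05 s, during which the arm holds its last target. There are 200 camera calls.

## Working session

There is one attempt and no reset: what is moved stays moved. The work goes in short steps, Python scripts to look and compute and a tool call to move; the robot and the scene stay as the last step left them, time stands still between calls to the robot, and variables do not carry over. Pictures are saved under pics/ and viewed, about 12 in all and at most 16, crops included, and the job is handed in when it is done.

Besides the shell and the picture viewer there is one more tool, called after ">>>" as name(argument=value, ...), one argument or row to a line, values as JSON. arm_command: Moves the arm, as the interface text tells. Its arguments: {"type":"object","properties":{"commands":{"type":"array","items":{"type":"object","properties":{"hand":{"type":"number"},"linear":{"type":"array","items":{"type":"number"}},"twist":{"type":"number"}}}}},"required":["commands"]}

```bash
mkdir -p pics
cat > h.py <<'E'
import numpy as np, cv2
from station import monitor, imaging, order
def snap(name,fn):
    info=imaging.camera_info(name); im=np.array(imaging.capture(name)); cv2.imwrite('pics/'+fn+'.png',im)
    np.savez('pics/'+fn+'.npz',im=im,f=200/np.tan(np.radians(info['fovy'])/2),c=[info['cx'],info['cy']],k1=info['k1'],E=np.array(info['extrinsics']))
    return im
def load(fn):
    return np.load('pics/'+fn+'.npz')
def ray(d,uv):
    uv=np.atleast_2d(np.array(uv,float)); f=float(d['f']);c=d['c'];k=float(d['k1'])
    K=np.array([[f,0,c[0]],[0,f,c[1]],[0,0,1]])
    p=cv2.undistortPoints(uv.reshape(-1,1,2),K,np.array([k,0,0,0.])).reshape(-1,2)
    E=d['E'];R=E[:3,:3]
    return -R.T@E[:3,3], np.c_[p,np.ones(len(p))]@R
def plane(d,uv,z):
    o,r=ray(d,uv); return o+r*((z-o[2])/r[:,2:3])
def proj(d,P):
    P=np.atleast_2d(P);E=d['E'];q=P@E[:3,:3].T+E[:3,3];s=q[:,:2]/q[:,2:]
    return s*(1+float(d['k1'])*(s**2).sum(1,keepdims=True))*float(d['f'])+d['c']
E
python3 - <<'E'
from h import *
a=snap('top','top0'); b=snap('scene','scene0')
for n in('top0','scene0'):
    d=load(n);print(n,d['f'],d['c'],d['k1'],d['E'].round(3).tolist())
print(monitor.get_obs())
E
```

```text
top0 374.95225468534125 [315.689757 200.135894] 0.0032361058899195204 [[-0.017, -1.0, 0.003, 0.078], [-0.998, 0.017, -0.056, 0.531], [0.056, -0.004, -0.998, 0.882], [0.0, 0.0, 0.0, 1.0]]
scene0 397.0858047514061 [317.02192672 203.23300172] 0.0007082669567559945 [[-0.437, 0.9, 0.008, 0.172], [0.712, 0.351, -0.608, -0.386], [-0.55, -0.26, -0.794, 1.249], [0.0, 0.0, 0.0, 1.0]]
{'time_s': 0.1, 'qpos': array([ 1.27511474e+00,  2.64668127e-01,  1.60521386e+00, -3.56948698e-06,
        1.27369661e+00, -3.68755628e-02]), 'dq': array([-0.00107376, -0.00254952, -0.0027024 , -0.00085212,  0.00042339,
        0.00036275]), 'joint_efforts': array([ 1.09689579e-03, -5.03620076e+01, -3.58068609e+01,  7.29489746e-02,
        2.34263611e-02, -5.13179396e-05]), 'position': array([0.17254669, 0.65189731, 0.22573179]), 'ee_rot': array([ 1.29041584e-01,  9.91638686e-01, -9.79557769e-04, -1.62667492e-04]), 'force': array([ 0.35078193, -0.2747815 , -1.01297495]), 'torque': array([-0.00220868, -0.00039629, -0.01539951]), 'opening': 0.08783500517206297}
```

View pics/top0.png

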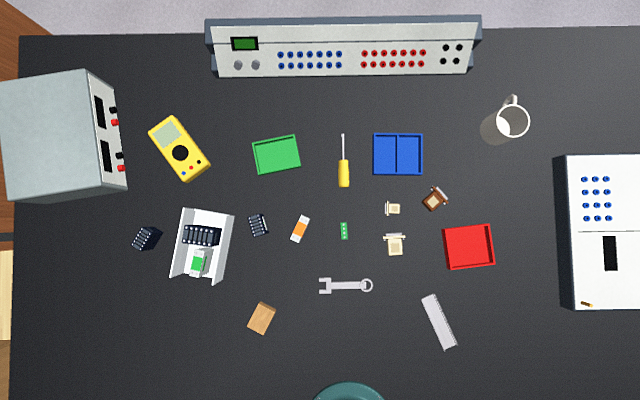

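View pics/scene0.png

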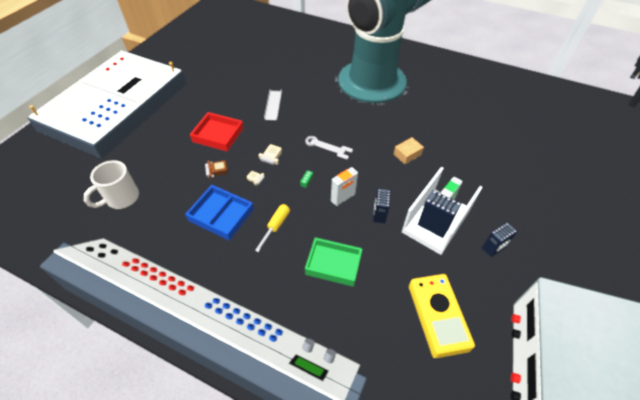

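The top view shows these candidates:
- **Power supply:** candidates at (202,236) in the holder, (258,225) and (145,238). The one in the holder looks largest.
- **Connector:** beige at (395,244) and (392,208), brown at (435,198). The larger beige one, (395,244), fits.
- **Relays:** green-capped at (197,262) in the holder, orange at (300,229). The green block at (344,230) is a small look-alike.

I'll measure these and confirm them in one enlarged crop.

```bash
cat > m.py <<'E'
from h import *
d=load('top0'); im=d['im']; hsv=cv2.cvtColor(im,cv2.COLOR_BGR2HSV)
def blobs(name,lo,hi,z,box,mina=15):
    m=cv2.inRange(hsv,lo,hi); k=np.zeros_like(m); x0,y0,x1,y1=box; k[y0:y1,x0:x1]=m[y0:y1,x0:x1]
    k=cv2.morphologyEx(k,cv2.MORPH_CLOSE,np.ones((3,3)))
    for c in cv2.findContours(k,cv2.RETR_EXTERNAL,cv2.CHAIN_APPROX_NONE)[0]:
        if cv2.contourArea(c)<mina: continue
        w=plane(d,c.reshape(-1,2),z)[:,:2]
        r=cv2.minAreaRect((w*1000).astype(np.float32))
        print(name,'px',c.reshape(-1,2).mean(0).round(),'ctr mm',np.round(r[0],1),'size',np.round(r[1],1),'ang',round(r[2],1))
blobs('blue',(100,150,60),(125,255,255),.026,(360,120,440,190))
blobs('red',(0,150,60),(8,255,255),.026,(430,210,510,280))
blobs('green',(50,120,60),(75,255,255),.026,(240,120,310,190))
blobs('gcap',(45,100,60),(80,255,255),.08,(180,240,220,285))
blobs('ocap',(5,130,100),(22,255,255),.08,(280,205,320,250))
blobs('orelay',(0,0,110),(180,255,255),.08,(280,205,320,250))
blobs('conn',(0,0,110),(180,255,255),.01,(375,190,418,265))
blobs('holder',(0,0,90),(180,255,255),.084,(160,200,245,292),200)
a=cv2.resize(im[195:295,120:320],None,fx=4,fy=4,interpolation=cv2.INTER_CUBIC)
b=cv2.resize(im[180:270,370:460],(400,400),interpolation=cv2.INTER_CUBIC)
s=load('scene0')['im'];e=cv2.resize(s[150:270,320:530],None,fx=3.8,fy=3.8,interpolation=cv2.INTER_CUBIC)
c=np.zeros((860,1200,3),np.uint8);c[:400,:800]=a;c[:400,800:]=b;c[400:400+e.shape[0],:e.shape[1]]=e[:460,:]
cv2.imwrite('pics/crop0.png',cv2.resize(c,None,fx=.66,fy=.66,interpolation=cv2.INTER_AREA))
E
python3 m.py
```

```text
blue px [397. 154.] ctr mm [ 639.8 -127.1] size [120.2  98.4] ang 89.0
red px [468. 246.] ctr mm [ 417.3 -287.1] size [ 97.8 114.5] ang 5.7
green px [276. 154.] ctr mm [642.5 161. ] size [ 81.9 104.7] ang 10.5
gcap px [199. 263.] ctr mm [396.6 328.7] size [28.3 34.5] ang 75.9
ocap px [299. 229.] ctr mm [465.7 105.6] size [23.7 28.5] ang 62.5
orelay px [300. 228.] ctr mm [467.  104.9] size [23.7 61. ] ang 62.5
conn px [394. 243.] ctr mm [ 425.6 -118.5] size [54.1 53.2] ang 4.7
conn px [391. 208.] ctr mm [ 511.8 -115.8] size [36.1 36.1] ang 88.4
holder px [201. 246.] ctr mm [432.1 320.1] size [117.8 159.4] ang 79.1
```

View pics/crop0.png

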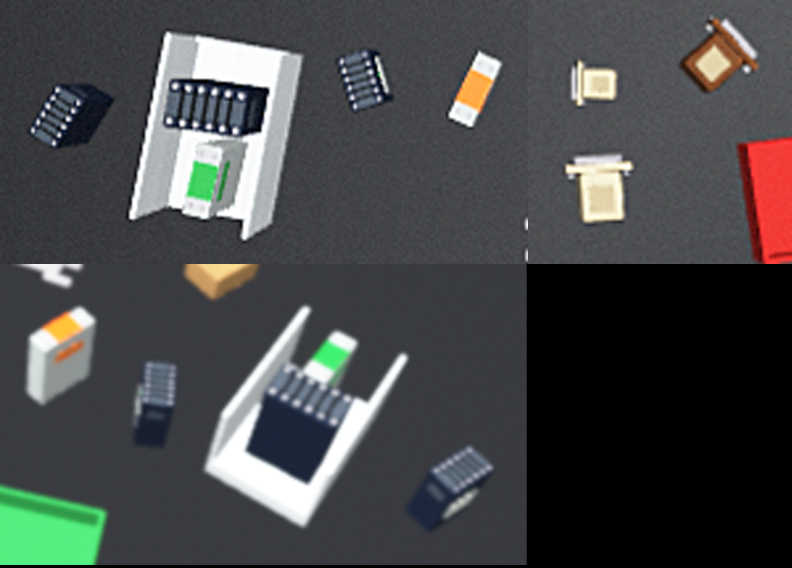

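The crop confirms it. The holder's power supply at (202,236) is clearly larger than the other two. The larger beige connector is at (395,244) with its flange towards +x. The holder's yaw is about -10°. I'll move above the holder for a close look.

>>> arm_command(
  commands=[
    {"hand": 8.8,"linear": [-2.5,-2.1,0],"twist": -0.05},
    {"hand": 8.8,"linear": [-2.5,-2.1,0],"twist": -0.05},
    {"hand": 8.8,"linear": [-2.5,-2.1,0],"twist": 0},
    {"hand": 8.8,"linear": [-2.5,-2.1,0],"twist": 0},
    {"hand": 8.8,"linear": [-2.5,-2.1,0],"twist": 0},
  ],
)

```text
time_s: 0.52
position: [0.2762, 0.5245, 0.2262]
ee_rot: [0.079, 0.997, -0.001, -0.0]
force: [0.2, 0.1, -0.6]
opening: 0.0882
```

>>> arm_command(
  commands=[
    {"hand": 8.8,"linear": [-2.5,-2.1,0],"twist": 0},
    {"hand": 8.8,"linear": [-2.5,-2.1,0],"twist": 0},
    {"hand": 4.5,"linear": [-2.5,-2.1,0],"twist": 0},
    {"hand": 4.5,"linear": [-2.5,-2.1,0],"twist": 0},
    {"hand": 4.5,"linear": [-2.5,-2.1,0],"twist": 0},
  ],
)

```text
time_s: 0.93
position: [0.3831, 0.401, 0.2265]
ee_rot: [0.079, 0.997, -0.0, -0.0]
force: [0.2, -0.1, 0.5]
opening: 0.0699
```

>>> arm_command(
  commands=[
    {"hand": 4.5,"linear": [-2.0,-1.5,0],"twist": 0},
    {"hand": 4.5,"linear": [0,0,0],"twist": 0},
    {"hand": 4.5,"linear": [0,0,0],"twist": 0},
  ],
)

```text
time_s: 1.18
position: [0.4004, 0.3836, 0.2265]
ee_rot: [0.081, 0.997, -0.0, -0.0]
force: [-0.0, 0.1, -0.0]
opening: 0.05
```

```bash
cat >> h.py <<'E'
def pose():
    o=monitor.get_obs(); from scipy.spatial.transform import Rotation as Ro
    return np.array(o['position']),Ro.from_quat(o['ee_rot']).as_matrix(),o
def go(x,y,z,jaw):
    "shift in tool axes (cm) and twist to reach TCP x,y,z with jaw axis at world angle jaw (deg, mod 180)"
    p,R,o=pose(); a=np.degrees(np.arctan2(R[1,1],R[0,1])); t=(jaw-a+90)%180-90
    print('t',round(o['time_s'],2),'pos',p.round(4),'jaw',round(a,1),'open',round(o['opening'],4),'F',o['force'].round(1),'j6',round(o['qpos'][5],2))
    print('-> tool cm',((R.T@(np.array([x,y,z])-p))*100).round(2),'twist',round(-np.radians(t),3))
E
python3 - <<'E'
from h import *
go(.397,.329,.2,80); snap('wrist','w1'); print(load('w1')['E'].round(3).tolist(),load('w1')['f'])
E
```

```text
t 1.18 pos [0.4004 0.3836 0.2265] jaw 80.7 open 0.05 F [-0.   0.1 -0. ] j6 -0.69
-> tool cm [-0.55 -5.44  2.65] twist 0.013
[[0.161, 0.987, -0.0, -0.442], [0.95, -0.155, 0.27, -0.359], [0.266, -0.044, -0.963, 0.3], [0.0, 0.0, 0.0, 1.0]] 294.0083085595233
```

View pics/w1.png

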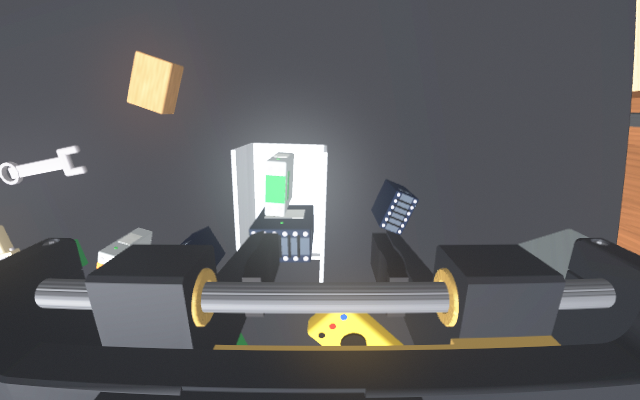

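The wrist view shows the green relay's top at about (277,185) and the power supply behind it at (283,235). I'll enlarge that part.

```bash
python3 - <<'E'
from h import *
d=load('w1');im=d['im'];a=im[138:268,225:335]
cv2.imwrite('pics/w1c.png',cv2.resize(a,None,fx=4.5,fy=4.5,interpolation=cv2.INTER_CUBIC))
d=load('top0');a=d['im'][200:290,165:240];cv2.imwrite('pics/x.png',a)
E
python3 -c "
import cv2,numpy as np
a=cv2.imread('pics/w1c.png');b=cv2.resize(cv2.imread('pics/x.png'),None,fx=4,fy=4,interpolation=cv2.INTER_CUBIC)
c=np.zeros((600,800,3),np.uint8);c[:a.shape[0],:a.shape[1]]=a;c[:b.shape[0],500:500+b.shape[1]]=b;cv2.imwrite('pics/c2.png',c)"
```

```text
(no output)
```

View pics/c2.png

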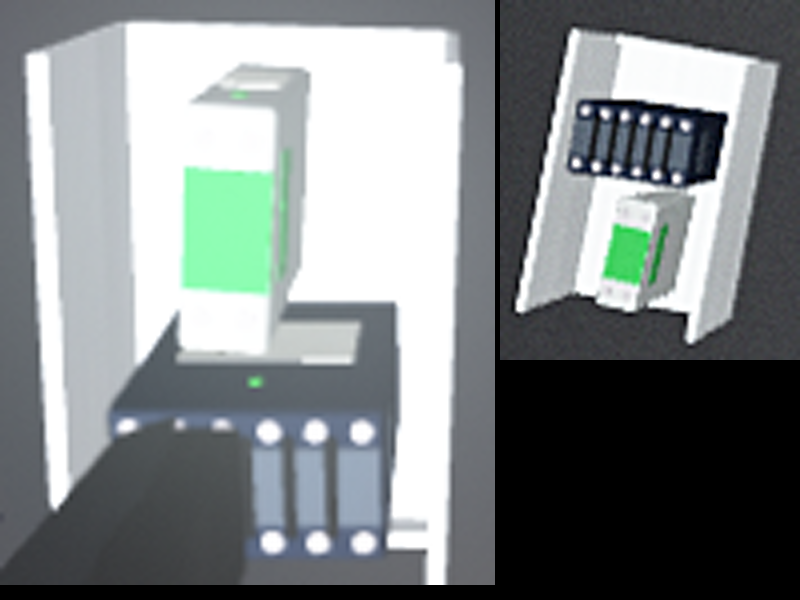

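Run:
```python
from h import *
d=load('w1')
f=lambda pts:np.array(pts)/4.5+[225,138]
def seg(n,P):
    print(n,(P*1000).round(1)[:,:2].tolist(),'ctr',(P.mean(0)*1000).round(1))
r=plane(d,f([[190,100],[277,105],[268,353],[179,347]]),.084);seg('relay',r)
print('ang',np.degrees(np.arctan2(*(r[3]+r[2]-r[0]-r[1])[[1,0]])))
p=plane(d,f([[112,410],[387,408],[386,556]]),.094);seg('psu',p)
print('psu y ang',np.degrees(np.arctan2(*(p[1]-p[0])[[1,0]])),'ctr',(p[0]+p[2])/2)
w=plane(d,f([[26,55],[50,500],[462,62],[448,500]]),.084);seg('walls',w)
print([np.degrees(np.arctan2(*(w[i+1]-w[i])[[1,0]])) for i in(0,2)])
t=load('top0');g=lambda pts:np.array(pts)/4+[165,200]
r=plane(t,(np.array([[617,197],[656,200],[634,307],[596,300]])-[500,0])/4+[165,200],.084);seg('relayT',r)
r=plane(t,(np.array([[578,100],[698,116],[690,184],[569,170]])-[500,0])/4+[165,200],.094);seg('psuT',r)
go(r[0][0],.33,.08,80)
```

```text
relay [[366.2, 328.4], [370.6, 347.8], [429.1, 334.0], [424.1, 313.1]] ctr [397.5 330.8  84. ]
ang -14.076934905714586
psu [[433.9, 296.6], [443.8, 360.9], [481.8, 354.0]] ctr [453.2 337.2  94. ]
psu y ang 81.25596858031508 ctr [0.45787695 0.32529131 0.094     ]
walls [[350.0, 293.6], [458.4, 272.3], [367.8, 391.2], [474.2, 370.5]] ctr [412.6 331.9  84. ]
[np.float64(-11.119729039871178), np.float64(-10.972142033065861)]
relayT [[425.6, 336.3], [423.6, 315.0], [365.9, 327.0], [370.0, 347.6]] ctr [396.3 331.5  84. ]
psuT [[479.0, 354.3], [469.2, 289.3], [432.6, 293.7], [441.3, 359.0]] ctr [455.5 324.1  94. ]
t 1.23 pos [0.3998 0.3844 0.2266] jaw 80.8 open 0.0465 F [-0.8 -0.7  0.4] j6 -0.69
-> tool cm [-8.7  -4.11 14.65] twist 0.014
```

Wrist and top views agree within 2 mm: relay centre (397,331) at yaw -13.5°, power supply centre about (456,325). Going down on the relay.

>>> arm_command(
  commands=[
    {"hand": 4.5,"linear": [-0.28,-2.63,0],"twist": 0.06},
    {"hand": 4.5,"linear": [-0.28,-2.63,0],"twist": 0},
    {"hand": 4.5,"linear": [0,0,2.5],"twist": 0},
    {"hand": 4.5,"linear": [0,0,2.5],"twist": 0},
    {"hand": 4.5,"linear": [0,0,2.5],"twist": 0},
  ],
)

```text
time_s: 1.65
position: [0.395, 0.3331, 0.1518]
ee_rot: [0.109, 0.994, 0.001, 0.001]
force: [0.1, -0.3, -0.6]
opening: 0.0452
```

>>> arm_command(
  commands=[
    {"hand": 4.5,"linear": [0,0,1.5],"twist": 0},
    {"hand": 4.5,"linear": [0,0,0],"twist": 0},
    {"hand": 4.5,"linear": [0,0,0],"twist": 0},
  ],
)

```text
time_s: 1.9
position: [0.3941, 0.3324, 0.136]
ee_rot: [0.108, 0.994, -0.001, -0.001]
force: [-0.2, -0.6, -0.3]
opening: 0.0449
```

```bash
python3 -c "
from h import *
go(.397,.331,.07,76.5)"
```

```text
t 1.9 pos [0.3941 0.3324 0.136 ] jaw 77.6 open 0.0449 F [-0.2 -0.6 -0.3] j6 -0.7
-> tool cm [-0.33 -0.06  6.6 ] twist 0.018
```

>>> arm_command(
  commands=[
    {"hand": 4.5,"linear": [-0.3,-0.1,1.6],"twist": 0.02},
    {"hand": 4.5,"linear": [0,0,1.7],"twist": 0},
    {"hand": 4.5,"linear": [0,0,1.7],"twist": 0},
    {"hand": 4.5,"linear": [0,0,1.6],"twist": 0},
    {"hand": 4.5,"linear": [0,0,0],"twist": 0},
  ],
)

```text
time_s: 2.32
position: [0.397, 0.3302, 0.0696]
ee_rot: [0.119, 0.993, -0.001, -0.001]
force: [-0.2, -0.5, -0.4]
opening: 0.0453
```

>>> arm_command(
  commands=[
    {"hand": 1.5,"linear": [0,0,0],"twist": 0},
    {"hand": 1.5,"linear": [0,0,0],"twist": 0},
    {"hand": 1.5,"linear": [0,0,0],"twist": 0},
    {"hand": 1.5,"linear": [0,0,0],"twist": 0},
    {"hand": 1.5,"linear": [0,0,0],"twist": 0},
  ],
)

```text
time_s: 2.73
position: [0.3994, 0.331, 0.0729]
ee_rot: [0.119, 0.993, 0.001, 0.001]
force: [-0.6, -2.1, 7.7]
opening: 0.0157
```

>>> arm_command(
  commands=[
    {"hand": 1.5,"linear": [0,0,0],"twist": 0},
    {"hand": 1.5,"linear": [0,0,0],"twist": 0},
    {"hand": 1.5,"linear": [0,0,0],"twist": 0},
  ],
)

```text
time_s: 2.98
position: [0.3995, 0.331, 0.073]
ee_rot: [0.119, 0.993, 0.001, 0.001]
force: [-1.6, -1.1, 6.2]
opening: 0.0153
```

```bash
python3 -c "
from h import *
go(.397,.331,.2,76.5)"
```

```text
t 2.98 pos [0.3995 0.331  0.073 ] jaw 76.3 open 0.0153 F [-1.6 -1.1  6.2] j6 -0.69
-> tool cm [  0.21  -0.03 -12.7 ] twist -0.003
```

The opening of 15 mm is less than the relay's 22 mm, so the grip is wrong. Looking before I move.

Run:
```python
from h import *
a=snap('wrist','w2');b=snap('top','top1')[190:300,130:250];c=snap('scene','scene1')[120:270,370:540]
v=np.zeros((600,800,3),np.uint8);v[:280,:320]=0
v[:250,:400]=cv2.resize(a,(400,250));v[:330,410:770]=cv2.resize(b,(360,330),interpolation=2);v[255:255+340,:385]=cv2.resize(c,(385,340),interpolation=2)
cv2.imwrite('pics/v2.png',v)
```

```text
(no output)
```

View pics/v2.png

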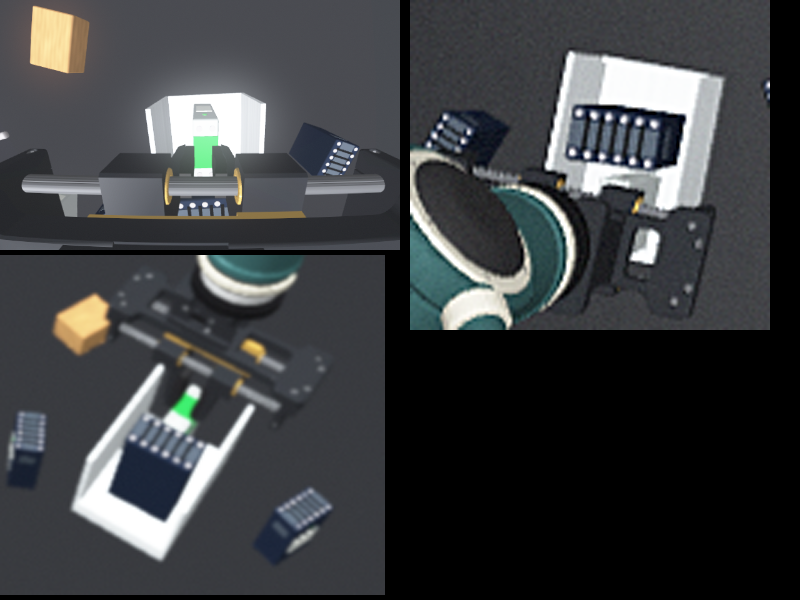

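The relay is still upright between the fingers. I'll close further to see whether the fingers stop on it.

>>> arm_command(
  commands=[
    {"hand": 0.5,"linear": [0,0,0],"twist": 0},
    {"hand": 0.5,"linear": [0,0,0],"twist": 0},
    {"hand": 0.5,"linear": [0,0,0],"twist": 0},
    {"hand": 0.5,"linear": [0,0,0],"twist": 0},
  ],
)

```text
time_s: 3.47
position: [0.3999, 0.3315, 0.0739]
ee_rot: [0.119, 0.993, 0.001, 0.001]
force: [-2.6, -1.8, 11.0]
opening: 0.0053
```

Run:
```python
from h import *
print({k:(np.round(v,3)) for k,v in monitor.get_obs().items()})
a=snap('wrist','w3');d=load('w3')
cv2.imwrite('pics/w3c.png',cv2.resize(a[140:360,220:440],None,fx=2.7,fy=2.7,interpolation=2))
```

```text
{'time_s': np.float64(3.467), 'qpos': array([ 0.644,  0.118,  2.082,  0.   ,  0.938, -0.688]), 'dq': array([ 0.001,  0.002,  0.004, -0.   ,  0.001,  0.001]), 'joint_efforts': array([-2.0200e-01, -3.1665e+01, -2.6946e+01, -2.4000e-02, -7.6900e-01,
       -4.0000e-03]), 'position': array([0.4  , 0.332, 0.074]), 'ee_rot': array([0.119, 0.993, 0.001, 0.001]), 'force': array([-2.574, -1.819, 10.973]), 'torque': array([-0.258,  0.358, -0.002]), 'opening': np.float64(0.005)}
```

View pics/w3c.png

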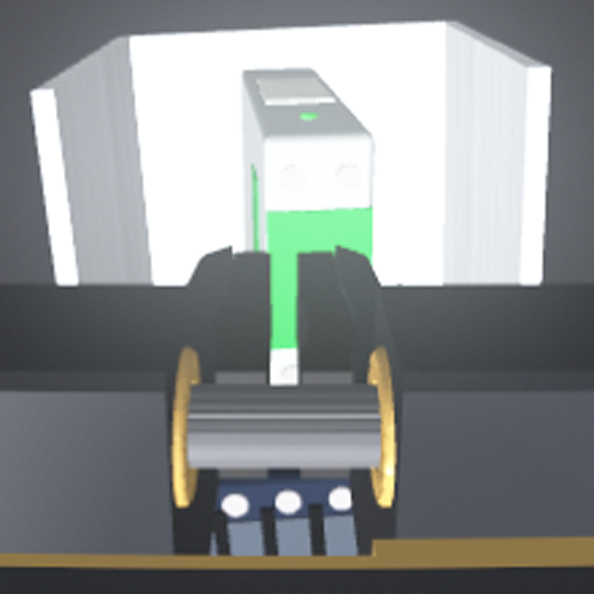

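Run:
```python
from h import *
d=load('w3');p,R,o=pose()
for n,z in(('tcp',0),('grasp',.006),('tip',.025)):
  for y in(-.003,.003,.011): 
    uv=proj(d,p+R@[0,y,z]); print(n,y,uv.round(0),'crop',((uv-[220,140])*2.7).round(0))
for z in(.084,.095):
  r=plane(d,np.array([[265,138],[373,135],[373,250],[265,250]])/2.7+[220,140],z);print(z,(r*1000).round(1).tolist())
t=load('top0');uv=proj(t,[[.397,.331,.084]]);print(uv)
print(-d['E'][:3,:3].T@d['E'][:3,3],p)
```

```text
tcp -0.003 [[321. 238.]] crop [[272. 265.]]
tcp 0.003 [[331. 238.]] crop [[300. 265.]]
tcp 0.011 [[345. 238.]] crop [[337. 265.]]
grasp -0.003 [[321. 234.]] crop [[273. 254.]]
grasp 0.003 [[331. 234.]] crop [[299. 254.]]
grasp 0.011 [[344. 234.]] crop [[335. 254.]]
tip -0.003 [[321. 223.]] crop [[274. 224.]]
tip 0.003 [[330. 223.]] crop [[298. 224.]]
tip 0.011 [[342. 223.]] crop [[330. 224.]]
0.084 [[368.9, 334.8, 84.0], [373.3, 355.2, 84.0], [396.6, 350.2, 84.0], [391.5, 329.1, 84.0]]
0.095 [[366.2, 335.7, 95.0], [370.2, 354.5, 95.0], [391.9, 350.0, 95.0], [387.1, 330.4, 95.0]]
[[196.66180083 262.37816386]]
[0.33242    0.34667486 0.23237604] [0.39988968 0.33152634 0.07387154]
```

Run:
```python
from h import *
d=load('w1');from scipy.spatial.transform import Rotation as Ro
p=np.array([.3998,.3844,.2266]);a=np.radians(80.8);R=np.array([[-np.sin(a),np.cos(a),0],[np.cos(a),np.sin(a),0],[0,0,-1]])
# note tool x=(-sin a? ) check det
R=np.c_[[-np.sin(a),np.cos(a),0],[np.cos(a),np.sin(a),0],[0,0,-1]]
for z in(-.03,0,.006,.025):
  print(z,[proj(d,p+R@[x,y,z]).round(0)[0].tolist() for x in(-.009,.009) for y in(-.0405,-.023,.023,.0405)])
im=d['im'];cv2.imwrite('pics/w1f.png',cv2.resize(im[200:340,200:440],None,fx=3.3,fy=3.3,interpolation=2))
```

```text
-0.03 [[246.0, 278.0], [281.0, 278.0], [374.0, 278.0], [409.0, 278.0], [243.0, 244.0], [279.0, 245.0], [376.0, 244.0], [412.0, 244.0]]
0 [[259.0, 251.0], [288.0, 251.0], [366.0, 251.0], [396.0, 251.0], [257.0, 223.0], [287.0, 223.0], [367.0, 222.0], [398.0, 222.0]]
0.006 [[261.0, 247.0], [290.0, 247.0], [365.0, 247.0], [393.0, 247.0], [259.0, 219.0], [288.0, 219.0], [366.0, 219.0], [395.0, 219.0]]
0.025 [[267.0, 235.0], [293.0, 235.0], [361.0, 235.0], [387.0, 235.0], [265.0, 209.0], [292.0, 209.0], [362.0, 209.0], [389.0, 209.0]]
```

View pics/w1f.png

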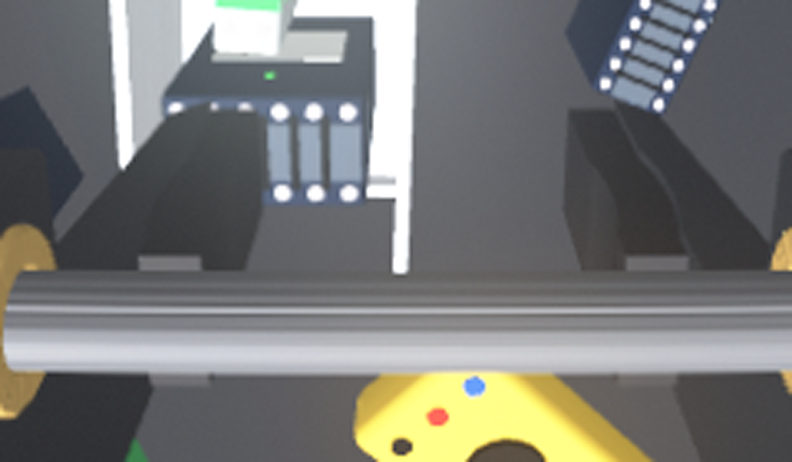

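By the pictures, the visible tips stand about 35–45 mm further back than stated. They were pressing on the relay's top instead of straddling it. I'll lift off and check the tip height by touching free bench.

>>> arm_command(
  commands=[
    {"hand": 0.5,"linear": [0,0,-2.5],"twist": 0},
    {"hand": 0.5,"linear": [0,0,-2.5],"twist": 0},
    {"hand": 0.5,"linear": [0,0,-2.5],"twist": 0},
    {"hand": 0.5,"linear": [0,0,-2.5],"twist": 0},
    {"hand": 0.5,"linear": [0,0,-2.5],"twist": 0},
  ],
)

```text
time_s: 3.93
position: [0.3983, 0.3303, 0.1978]
ee_rot: [0.119, 0.993, 0.0, 0.0]
force: [-0.4, -0.2, -0.6]
opening: 0.005
```

>>> arm_command(
  commands=[
    {"hand": 0.5,"linear": [0,0,0],"twist": 0},
    {"hand": 0.5,"linear": [0,0,0],"twist": 0},
    {"hand": 0.5,"linear": [0,0,0],"twist": 0},
  ],
)

```text
time_s: 4.18
position: [0.398, 0.3301, 0.1956]
ee_rot: [0.119, 0.993, -0.0, -0.0]
force: [0.1, -0.6, 0.1]
opening: 0.005
```

Run:
```python
from h import *
go(.375,.14,.2,90)
w=snap('wrist','w4');s=snap('scene','scene2')
p,R,o=pose();d=load('scene2')
print('wrist tip',proj(load('w4'),p+R@[0,0,.025]),'scene tcp,tip',proj(d,p).round(1),proj(d,p+R@[0,0,.025]).round(1))
u,v=proj(d,p)[0].astype(int)
x=np.zeros((400,800,3),np.uint8);c=s[v-60:v+60,u-60:u+60];x[:,400:]=cv2.resize(c,(400,400),interpolation=2)
x[:,:400]=cv2.resize(w[130:330,220:420],(400,400),interpolation=2);print(u-60,v-60)
cv2.imwrite('pics/v4.png',x)
```

```text
t 4.18 pos [0.398  0.3301 0.1956] jaw 76.3 open 0.005 F [ 0.1 -0.6  0.1] j6 -0.69
-> tool cm [ -2.26 -19.01  -0.44] twist -0.239
wrist tip [[324.77005973 221.45569359]] scene tcp,tip [[465.7 150.3]] [[461.9 159. ]]
405 90
```

View pics/v4.png

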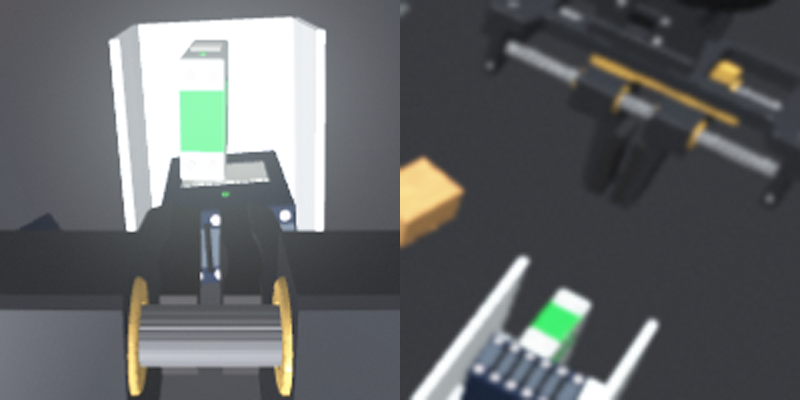

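In the scene view the fingertips fall at (467.5,148.5). The stated TCP projects to (465.7,150.3) and the stated tip to (461.9,159). So the real tips sit about at the reported TCP. The touch test on the bench will settle the height.

>>> arm_command(
  commands=[
    {"hand": 0.5,"linear": [-0.3,-3.0,0],"twist": 0},
    {"hand": 0.5,"linear": [-0.4,-3.2,0],"twist": 0},
    {"hand": 0.5,"linear": [-0.4,-3.2,0],"twist": 0},
    {"hand": 0.5,"linear": [-0.4,-3.2,0],"twist": 0},
    {"hand": 0.5,"linear": [-0.4,-3.2,0],"twist": 0},
  ],
)

```text
time_s: 4.7
position: [0.3779, 0.1707, 0.1941]
ee_rot: [0.119, 0.993, -0.001, -0.001]
force: [0.6, -0.4, 0.4]
opening: 0.0047
```

>>> arm_command(
  commands=[
    {"hand": 0.5,"linear": [-0.4,-3.2,0],"twist": 0},
    {"hand": 0.5,"linear": [0,0,3.5],"twist": 0},
    {"hand": 0.5,"linear": [0,0,3.5],"twist": 0},
    {"hand": 0.5,"linear": [0,0,3.5],"twist": 0},
    {"hand": 0.5,"linear": [0,0,3.5],"twist": 0},
  ],
)

```text
time_s: 5.12
position: [0.3747, 0.1395, 0.0537]
ee_rot: [0.12, 0.993, -0.0, -0.0]
force: [1.4, -0.2, 0.2]
opening: 0.0049
```

>>> arm_command(
  commands=[
    {"hand": 0.5,"linear": [0,0,0.8],"twist": 0},
    {"hand": 0.5,"linear": [0,0,0],"twist": 0},
    {"hand": 0.5,"linear": [0,0,0],"twist": 0},
  ],
)

```text
time_s: 5.37
position: [0.3753, 0.1402, 0.0478]
ee_rot: [0.119, 0.993, -0.0, -0.001]
force: [1.2, 1.1, 0.5]
opening: 0.0048
```

>>> arm_command(
  commands=[
    {"hand": 0.5,"linear": [0,0,0.8],"twist": 0},
    {"hand": 0.5,"linear": [0,0,0.4],"twist": 0},
    {"hand": 0.5,"linear": [0,0,0],"twist": 0},
  ],
)

```text
time_s: 5.62
position: [0.3763, 0.1405, 0.0364]
ee_rot: [0.119, 0.993, 0.0, 0.001]
force: [-0.2, -0.9, -0.7]
opening: 0.0048
```

>>> arm_command(
  commands=[
    {"hand": 0.5,"linear": [0,0,0.4],"twist": 0},
    {"hand": 0.5,"linear": [0,0,0.4],"twist": 0},
    {"hand": 0.5,"linear": [0,0,0],"twist": 0},
  ],
)

```text
time_s: 5.87
position: [0.3754, 0.1402, 0.0275]
ee_rot: [0.119, 0.993, -0.0, -0.0]
force: [0.2, 0.1, -0.3]
opening: 0.0051
```

>>> arm_command(
  commands=[
    {"hand": 0.5,"linear": [0,0,0.4],"twist": 0},
    {"hand": 0.5,"linear": [0,0,0.2],"twist": 0},
    {"hand": 0.5,"linear": [0,0,0],"twist": 0},
  ],
)

```text
time_s: 6.12
position: [0.3752, 0.1401, 0.0214]
ee_rot: [0.119, 0.993, -0.0, -0.0]
force: [0.5, 0.6, 0.4]
opening: 0.0052
```

>>> arm_command(
  commands=[
    {"hand": 0.5,"linear": [0,0,0.4],"twist": 0},
    {"hand": 0.5,"linear": [0,0,0.2],"twist": 0},
    {"hand": 0.5,"linear": [0,0,0],"twist": 0},
  ],
)

```text
time_s: 6.37
position: [0.3752, 0.1401, 0.0153]
ee_rot: [0.119, 0.993, -0.0, -0.0]
force: [0.8, 0.6, 0.1]
opening: 0.0048
```

No contact at 15 mm, so the tip really isn't 25 mm ahead. Continuing down.

>>> arm_command(
  commands=[
    {"hand": 0.5,"linear": [0,0,0.3],"twist": 0},
    {"hand": 0.5,"linear": [0,0,0.2],"twist": 0},
    {"hand": 0.5,"linear": [0,0,0],"twist": 0},
  ],
)

```text
time_s: 6.62
position: [0.3753, 0.1401, 0.0104]
ee_rot: [0.119, 0.993, -0.0, -0.0]
force: [0.2, 0.2, -0.6]
opening: 0.005
```

>>> arm_command(
  commands=[
    {"hand": 0.5,"linear": [0,0,0.2],"twist": 0},
    {"hand": 0.5,"linear": [0,0,0.2],"twist": 0},
    {"hand": 0.5,"linear": [0,0,0],"twist": 0},
  ],
)

```text
time_s: 6.87
position: [0.3754, 0.1401, 0.0066]
ee_rot: [0.119, 0.993, -0.0, -0.0]
force: [-0.0, 0.5, -0.3]
opening: 0.0048
```

>>> arm_command(
  commands=[
    {"hand": 0.5,"linear": [0,0,0.2],"twist": 0},
    {"hand": 0.5,"linear": [0,0,0.2],"twist": 0},
    {"hand": 0.5,"linear": [0,0,0],"twist": 0},
  ],
)

```text
time_s: 7.12
position: [0.3754, 0.1401, 0.0025]
ee_rot: [0.119, 0.993, -0.0, -0.0]
force: [0.2, -0.5, -0.2]
opening: 0.0052
```

>>> arm_command(
  commands=[
    {"hand": 0.5,"linear": [0,0,0.2],"twist": 0},
    {"hand": 0.5,"linear": [0,0,0.2],"twist": 0},
    {"hand": 0.5,"linear": [0,0,0],"twist": 0},
  ],
)

```text
time_s: 7.37
position: [0.3753, 0.1401, -0.0015]
ee_rot: [0.119, 0.993, -0.0, -0.0]
force: [-0.5, -0.7, 0.5]
opening: 0.0049
```

>>> arm_command(
  commands=[
    {"hand": 0.5,"linear": [0,0,0.2],"twist": 0},
    {"hand": 0.5,"linear": [0,0,0.2],"twist": 0},
    {"hand": 0.5,"linear": [0,0,0],"twist": 0},
  ],
)

```text
time_s: 7.62
position: [0.3753, 0.1401, -0.0055]
ee_rot: [0.119, 0.993, -0.0, -0.0]
force: [-0.4, 0.4, -0.6]
opening: 0.0051
```

>>> arm_command(
  commands=[
    {"hand": 0.5,"linear": [0,0,0.2],"twist": 0},
    {"hand": 0.5,"linear": [0,0,0.1],"twist": 0},
    {"hand": 0.5,"linear": [0,0,0],"twist": 0},
  ],
)

```text
time_s: 7.87
position: [0.3755, 0.1402, -0.0084]
ee_rot: [0.119, 0.993, -0.0, -0.0]
force: [-0.8, 0.3, -0.3]
opening: 0.0052
```

>>> arm_command(
  commands=[
    {"hand": 0.5,"linear": [0,0,0.2],"twist": 0},
    {"hand": 0.5,"linear": [0,0,0.1],"twist": 0},
    {"hand": 0.5,"linear": [0,0,0],"twist": 0},
  ],
)

```text
time_s: 8.12
position: [0.3755, 0.1402, -0.0113]
ee_rot: [0.119, 0.993, -0.0, -0.0]
force: [0.2, 0.4, -0.1]
opening: 0.0049
```

>>> arm_command(
  commands=[
    {"hand": 0.5,"linear": [0,0,0.2],"twist": 0},
    {"hand": 0.5,"linear": [0,0,0.1],"twist": 0},
    {"hand": 0.5,"linear": [0,0,0],"twist": 0},
  ],
)

```text
time_s: 8.37
position: [0.3757, 0.1402, -0.0115]
ee_rot: [0.119, 0.993, -0.001, -0.001]
force: [-12.4, -4.0, 33.9]
opening: 0.0053
```

>>> arm_command(
  commands=[
    {"hand": 0.5,"linear": [0,0,0.2],"twist": 0},
    {"hand": 0.5,"linear": [0,0,0.1],"twist": 0},
    {"hand": 0.5,"linear": [0,0,0],"twist": 0},
  ],
)

```text
time_s: 8.62
position: [0.3758, 0.1402, -0.0116]
ee_rot: [0.119, 0.993, -0.001, -0.002]
force: [-24.7, -7.8, 69.1]
opening: 0.0054
```

Run:
```python
from h import *
go(.375,.14,.2,90)
s=snap('scene','scene3');p,R,o=pose();d=load('scene3')
for z in(-.03,-.015,0,.025): q=p+R@[0,0,z];print(z,q.round(3),((proj(d,q)-[270,60])*4).round(0))
cv2.imwrite('pics/v5.png',cv2.resize(s[60:210,270:450],None,fx=4,fy=4,interpolation=2))
```

```text
t 8.62 pos [ 0.3758  0.1402 -0.0116] jaw 76.3 open 0.0054 F [-24.7  -7.8  69.1] j6 -1.04
-> tool cm [  0.15  -0.1  -21.16] twist -0.238
-0.03 [0.376 0.14  0.018] [[402. 444.]]
-0.015 [0.376 0.14  0.003] [[400. 460.]]
0 [ 0.376  0.14  -0.012] [[397. 476.]]
0.025 [ 0.376  0.14  -0.037] [[393. 501.]]
```

View pics/v5.png

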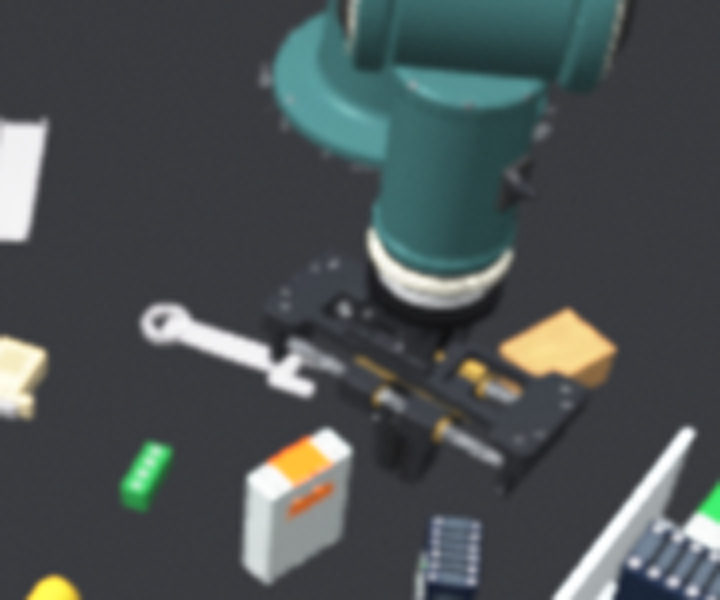

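Contact comes at reported z = -11.5 mm with the tips at the bench. So the reported TCP lies 36.5 mm too deep, and tip z = reported z + 11.5 mm. I'll use that from here. Rising, and re-measuring the relay from w4.

>>> arm_command(
  commands=[
    {"hand": 0.5,"linear": [0,0,-0.6],"twist": 0},
    {"hand": 0.5,"linear": [0,0,-1.5],"twist": 0},
    {"hand": 0.5,"linear": [0,0,-4],"twist": 0},
    {"hand": 4.5,"linear": [0,0,-4],"twist": 0},
    {"hand": 4.5,"linear": [0,0,-4],"twist": 0},
  ],
)

```text
time_s: 9.08
position: [0.3747, 0.1399, 0.125]
ee_rot: [0.119, 0.993, -0.0, -0.001]
force: [1.5, -0.6, 0.3]
opening: 0.0159
```

>>> arm_command(
  commands=[
    {"hand": 4.5,"linear": [0,0,-3],"twist": 0},
    {"hand": 4.5,"linear": [0,0,0],"twist": 0},
  ],
)

```text
time_s: 9.25
position: [0.3806, 0.1418, 0.1612]
ee_rot: [0.119, 0.993, 0.003, 0.006]
force: [1.3, 0.7, 0.4]
opening: 0.0299
```

```bash
cat >> h.py <<'E'
def gz(x,y,tip,jaw): go(x,y,tip-.0115,jaw)   # by true fingertip height
E
python3 - <<'E'
from h import *
d=load('w4')
r=plane(d,np.array([[181,58],[227,57],[226,181],[180,185]])/2+[220,130],.084)*1000
print(r.round(1).tolist(),r.mean(0).round(1),np.degrees(np.arctan2(*(r[3]+r[2]-r[0]-r[1])[[1,0]])))
gz(r[:,0].mean()/1000,r[:,1].mean()/1000,.15,76)
E
```

```text
[[365.3, 323.8, 84.0], [369.9, 344.5, 84.0], [428.8, 330.1, 84.0], [425.4, 307.8, 84.0]] [397.4 326.6  84. ] -14.312409454248627
t 9.25 pos [0.3806 0.1418 0.1612] jaw 76.3 open 0.0299 F [1.3 0.7 0.4] j6 -1.04
-> tool cm [ 2.76 18.34  2.37] twist 0.006
```

>>> arm_command(
  commands=[
    {"hand": 4.5,"linear": [0.45,3.0,0],"twist": 0},
    {"hand": 4.5,"linear": [0.45,3.0,0],"twist": 0},
    {"hand": 4.5,"linear": [0.45,3.0,0],"twist": 0},
    {"hand": 4.5,"linear": [0.45,3.0,0],"twist": 0},
    {"hand": 4.5,"linear": [0.45,3.0,0],"twist": 0},
  ],
)

```text
time_s: 9.67
position: [0.3888, 0.2924, 0.153]
ee_rot: [0.119, 0.993, -0.0, -0.0]
force: [-0.2, 0.5, -0.0]
opening: 0.045
```

>>> arm_command(
  commands=[
    {"hand": 4.5,"linear": [0.45,3.2,0],"twist": 0},
    {"hand": 4.5,"linear": [0,0,0],"twist": 0},
    {"hand": 4.5,"linear": [0,0,0],"twist": 0},
  ],
)

```text
time_s: 9.92
position: [0.392, 0.3242, 0.1528]
ee_rot: [0.118, 0.993, -0.001, -0.001]
force: [0.1, -0.8, 0.4]
opening: 0.0451
```

Run:
```python
from h import *
gz(.397,.327,.045,76)
w=snap('wrist','w6');cv2.imwrite('pics/w6c.png',cv2.resize(w[120:330,200:450],None,fx=2.4,fy=2.4,interpolation=2))
```

```text
t 9.92 pos [0.392  0.3242 0.1528] jaw 76.5 open 0.0451 F [ 0.1 -0.8  0.4] j6 -0.69
-> tool cm [-0.44  0.41 11.93] twist 0.008
```

View pics/w6c.png

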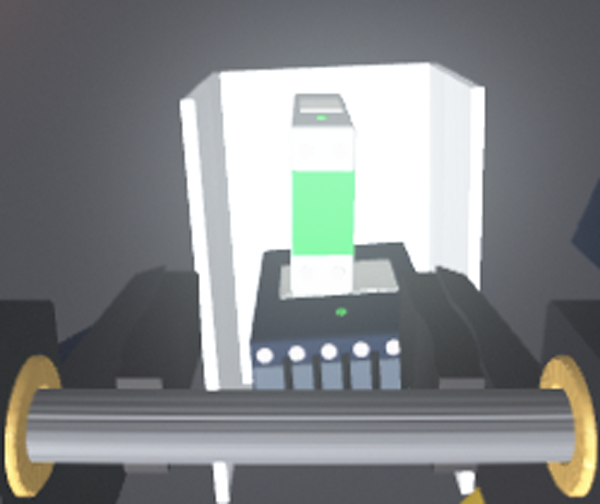

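Run:
```python
from h import *
d=load('w6');p,R,o=pose()
r=plane(d,np.array([[292,128],[354,127],[355,290],[291,293]])/2.4+[200,120],.084)*1000
print(r.round(1).tolist(),r.mean(0).round(1),np.degrees(np.arctan2(*(r[3]+r[2]-r[0]-r[1])[[1,0]])))
print([((proj(d,p+R@[x,y,-.0115])-[200,120])*2.4).round(0).tolist() for x in(-.009,.009) for y in (-.0225,.0225)])
gz(r[:,0].mean()/1000,r[:,1].mean()/1000,.045,76)
```

```text
[[366.8, 327.0, 84.0], [371.2, 346.8, 84.0], [427.7, 334.8, 84.0], [423.6, 312.8, 84.0]] [397.3 330.3  84. ] -13.031098430415927
[[[200.0, 339.0]], [[395.0, 339.0]], [[197.0, 267.0]], [[398.0, 267.0]]]
t 9.97 pos [0.3918 0.3231 0.1528] jaw 76.4 open 0.0451 F [ 0.6 -0.3 -1. ] j6 -0.69
-> tool cm [-0.38  0.86 11.92] twist 0.007
```

The corrected tip model predicts the fingertips at (198,267) and (398,267). They are seen at (198,270) and (405,270), so it holds. The relay is at (397,330), still upright. Descending to grip.

>>> arm_command(
  commands=[
    {"hand": 4.5,"linear": [-0.4,0.75,0],"twist": 0},
    {"hand": 4.5,"linear": [0,0,2.5],"twist": 0},
    {"hand": 4.5,"linear": [0,0,2.0],"twist": 0},
    {"hand": 4.5,"linear": [0,0,0],"twist": 0},
    {"hand": 4.5,"linear": [0,0,0],"twist": 0},
  ],
)

```text
time_s: 10.38
position: [0.3974, 0.3282, 0.1078]
ee_rot: [0.12, 0.993, -0.001, -0.001]
force: [0.1, -0.3, -0.1]
opening: 0.0452
```

```bash
python3 -c "
from h import *
gz(.397,.3305,.045,76.5)"
```

```text
t 10.38 pos [0.3974 0.3282 0.1078] jaw 76.2 open 0.0452 F [ 0.1 -0.3 -0.1] j6 -0.69
-> tool cm [0.08 0.24 7.43] twist -0.005
```

>>> arm_command(
  commands=[
    {"hand": 4.5,"linear": [0,0.2,1.5],"twist": 0},
    {"hand": 4.5,"linear": [0,0,2],"twist": 0},
    {"hand": 4.5,"linear": [0,0,2],"twist": 0},
    {"hand": 4.5,"linear": [0,0,1.9],"twist": 0},
    {"hand": 4.5,"linear": [0,0,0],"twist": 0},
  ],
)

```text
time_s: 10.8
position: [0.3973, 0.3301, 0.033]
ee_rot: [0.12, 0.993, -0.002, -0.002]
force: [-1.1, -0.8, -1.2]
opening: 0.0451
```

>>> arm_command(
  commands=[
    {"hand": 1.5,"linear": [0,0,0],"twist": 0},
    {"hand": 1.5,"linear": [0,0,0],"twist": 0},
    {"hand": 1.5,"linear": [0,0,0],"twist": 0},
    {"hand": 1.5,"linear": [0,0,0],"twist": 0},
    {"hand": 1.5,"linear": [0,0,0],"twist": 0},
  ],
)

```text
time_s: 11.22
position: [0.4, 0.3326, 0.0367]
ee_rot: [0.119, 0.993, 0.001, 0.001]
force: [1.0, -0.5, 4.9]
opening: 0.0218
```

>>> arm_command(
  commands=[
    {"hand": 1.5,"linear": [0,0,0],"twist": 0},
    {"hand": 1.5,"linear": [0,0,0],"twist": 0},
    {"hand": 1.5,"linear": [0,0,-0.5],"twist": 0},
    {"hand": 1.5,"linear": [0,0,-0.5],"twist": 0},
    {"hand": 1.5,"linear": [0,0,0],"twist": 0},
  ],
)

```text
time_s: 11.63
position: [0.399, 0.3321, 0.0459]
ee_rot: [0.119, 0.993, 0.001, 0.0]
force: [0.3, 0.2, -0.6]
opening: 0.0219
```

The relay is gripped: opening 21.8 mm, and it rises freely. Lifting out of the holder, then carrying to the blue tray's -y bay.

>>> arm_command(
  commands=[
    {"hand": 1.5,"linear": [0,0,-1.5],"twist": 0},
    {"hand": 1.5,"linear": [0,0,-2.5],"twist": 0},
    {"hand": 1.5,"linear": [0,0,-3],"twist": 0},
    {"hand": 1.5,"linear": [0,0,-3],"twist": 0},
    {"hand": 1.5,"linear": [0,0,-2],"twist": 0},
  ],
)

```text
time_s: 12.05
position: [0.3992, 0.3323, 0.1677]
ee_rot: [0.119, 0.993, 0.001, 0.001]
force: [0.3, 0.7, -0.5]
opening: 0.0222
```

>>> arm_command(
  commands=[
    {"hand": 1.5,"linear": [-1.1,-1.3,0],"twist": 0},
    {"hand": 1.5,"linear": [-2.2,-2.6,0],"twist": 0},
    {"hand": 1.5,"linear": [-2.2,-2.6,0],"twist": 0},
    {"hand": 1.5,"linear": [-2.2,-2.6,0],"twist": 0},
    {"hand": 1.5,"linear": [-2.2,-2.6,0],"twist": 0},
  ],
)

```text
time_s: 12.47
position: [0.4672, 0.1934, 0.1648]
ee_rot: [0.119, 0.993, -0.0, -0.0]
force: [1.5, 0.6, -0.5]
opening: 0.0221
```

>>> arm_command(
  commands=[
    {"hand": 1.5,"linear": [-2.2,-2.6,0],"twist": 0},
    {"hand": 1.5,"linear": [-2.2,-2.6,0],"twist": 0},
    {"hand": 1.5,"linear": [-2.2,-2.6,0],"twist": 0},
    {"hand": 1.5,"linear": [-2.2,-2.6,0],"twist": 0},
    {"hand": 1.5,"linear": [-2.2,-2.6,0],"twist": 0},
  ],
)

```text
time_s: 12.88
position: [0.5434, 0.0407, 0.1647]
ee_rot: [0.119, 0.993, 0.0, -0.0]
force: [0.8, 1.3, -0.2]
opening: 0.0218
```

>>> arm_command(
  commands=[
    {"hand": 1.5,"linear": [-2.2,-2.6,0],"twist": 0},
    {"hand": 1.5,"linear": [-2.2,-2.6,0],"twist": 0},
    {"hand": 1.5,"linear": [-2.2,-2.6,0],"twist": 0},
    {"hand": 1.5,"linear": [-2.2,-2.6,0],"twist": 0},
    {"hand": 1.5,"linear": [-2.2,-2.6,0],"twist": 0},
  ],
)

```text
time_s: 13.3
position: [0.6195, -0.1115, 0.1645]
ee_rot: [0.119, 0.993, 0.0, -0.0]
force: [1.1, 0.6, -1.0]
opening: 0.0223
```

>>> arm_command(
  commands=[
    {"hand": 1.5,"linear": [-1.4,-2,0],"twist": -0.11},
    {"hand": 1.5,"linear": [0,0,0],"twist": -0.11},
    {"hand": 1.5,"linear": [0,0,0],"twist": 0},
    {"hand": 1.5,"linear": [0,0,0],"twist": 0},
  ],
)

```text
time_s: 13.63
position: [0.6278, -0.1328, 0.1642]
ee_rot: [0.011, 1.0, 0.0, -0.001]
force: [-0.9, 0.5, -0.1]
opening: 0.0222
```

Run:
```python
from h import *
go(.640,-.155,.0367,89)
w=snap('wrist','w7');t=snap('top','top2')
v=np.zeros((400,800,3),np.uint8);v[:,:400]=cv2.resize(w[50:350,170:470],(400,400));v[:,400:]=cv2.resize(t[100:220,340:460],(400,400),interpolation=2);cv2.imwrite('pics/v7.png',v)
```

```text
t 13.63 pos [ 0.6278 -0.1328  0.1642] jaw 88.7 open 0.0222 F [-0.9  0.5 -0.1] j6 -1.8
-> tool cm [-1.29 -2.21 12.75] twist -0.005
```

View pics/v7.png

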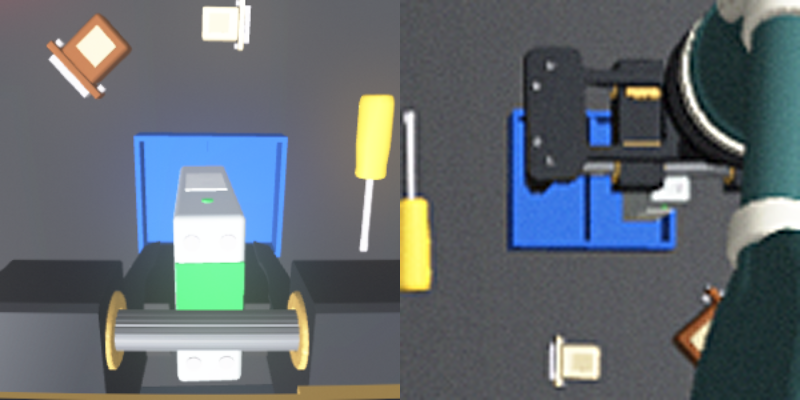

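Viewed so far: 12. The relay is held straight above the blue tray, whose near wall shows at crop columns 134–288 in the wrist view. I'll check the tray position from those pixels.

Run:
```python
from h import *
d=load('w7');im=d['im'];hsv=cv2.cvtColor(im,cv2.COLOR_BGR2HSV)
P=plane(d,np.array([[134,133],[288,133]])*.75+[170,50],.026)*1000;print(P.round(1).tolist())
r=plane(d,np.array([[174,218],[243,218],[240,380],[178,380]])*.75+[170,50],.21)*1000;print('relay',r.round(1).tolist())
t=load('top0')
print((plane(t,[[373,133],[422,133],[423,174],[374,175]],.026)*1000).round(1).tolist())
```

```text
[[590.3, -187.2, 26.0], [592.9, -71.1, 26.0]]
relay [[596.9, -142.7, 210.0], [597.4, -121.8, 210.0], [656.9, -122.6, 210.0], [656.4, -144.1, 210.0]]
[[690.0, -71.1, 26.0], [688.0, -188.0, 26.0], [589.6, -187.2, 26.0], [589.2, -70.8, 26.0]]
```

>>> arm_command(
  commands=[
    {"hand": 1.5,"linear": [-1.28,-2.4,0],"twist": 0},
    {"hand": 1.5,"linear": [0,0,2.5],"twist": 0},
    {"hand": 1.5,"linear": [0,0,2.5],"twist": 0},
    {"hand": 1.5,"linear": [0,0,2.5],"twist": 0},
    {"hand": 1.5,"linear": [0,0,2.0],"twist": 0},
  ],
)

```text
time_s: 14.15
position: [0.6397, -0.1557, 0.0682]
ee_rot: [0.01, 1.0, 0.0, -0.001]
force: [-0.4, -0.1, -1.1]
opening: 0.0218
```

>>> arm_command(
  commands=[
    {"hand": 1.5,"linear": [0,0,1.5],"twist": 0},
    {"hand": 1.5,"linear": [0,0,0],"twist": 0},
    {"hand": 1.5,"linear": [0,0,0],"twist": 0},
  ],
)

```text
time_s: 14.4
position: [0.6395, -0.1558, 0.054]
ee_rot: [0.009, 1.0, 0.0, -0.001]
force: [-0.5, -0.4, -0.9]
opening: 0.0222
```

```bash
python3 -c "
from h import *
go(.640,-.157,.0367,89)"
```

```text
t 14.4 pos [ 0.6395 -0.1558  0.054 ] jaw 88.9 open 0.0222 F [-0.5 -0.4 -0.9] j6 -1.83
-> tool cm [-0.05 -0.12  1.73] twist -0.001
```

>>> arm_command(
  commands=[
    {"hand": 1.5,"linear": [0,0,0.8],"twist": 0},
    {"hand": 1.5,"linear": [0,0,0.5],"twist": 0},
    {"hand": 1.5,"linear": [0,0,0],"twist": 0},
    {"hand": 1.5,"linear": [0,0,0],"twist": 0},
  ],
)

```text
time_s: 14.73
position: [0.6408, -0.157, 0.0423]
ee_rot: [0.009, 1.0, -0.0, 0.0]
force: [0.3, 0.1, -0.8]
opening: 0.0221
```

>>> arm_command(
  commands=[
    {"hand": 1.5,"linear": [0,0,0.2],"twist": 0},
    {"hand": 1.5,"linear": [0,0,0],"twist": 0},
    {"hand": 1.5,"linear": [0,0,0],"twist": 0},
  ],
)

```text
time_s: 14.98
position: [0.6408, -0.1571, 0.0402]
ee_rot: [0.009, 1.0, -0.0, 0.0]
force: [0.3, -0.4, -0.6]
opening: 0.0219
```

>>> arm_command(
  commands=[
    {"hand": 1.5,"linear": [0,0,0.2],"twist": 0},
    {"hand": 1.5,"linear": [0,0,0],"twist": 0},
    {"hand": 1.5,"linear": [0,0,0],"twist": 0},
  ],
)

```text
time_s: 15.23
position: [0.6405, -0.157, 0.0378]
ee_rot: [0.009, 1.0, 0.0, -0.0]
force: [-0.4, 0.3, -1.0]
opening: 0.0221
```

>>> arm_command(
  commands=[
    {"hand": 1.5,"linear": [0,0,0.1],"twist": 0},
    {"hand": 1.5,"linear": [0,0,0],"twist": 0},
    {"hand": 1.5,"linear": [0,0,0],"twist": 0},
  ],
)

```text
time_s: 15.48
position: [0.6406, -0.157, 0.0369]
ee_rot: [0.009, 1.0, -0.0, -0.0]
force: [0.6, 0.5, -1.8]
opening: 0.022
```

>>> arm_command(
  commands=[
    {"hand": 1.5,"linear": [0,0,0.1],"twist": 0},
    {"hand": 1.5,"linear": [0,0,0],"twist": 0},
    {"hand": 1.5,"linear": [0,0,0],"twist": 0},
  ],
)

```text
time_s: 15.73
position: [0.6408, -0.1572, 0.0367]
ee_rot: [0.009, 1.0, -0.0, 0.0]
force: [-2.0, -0.4, 4.8]
opening: 0.0219
```

>>> arm_command(
  commands=[
    {"hand": 1.5,"linear": [0,0,0.1],"twist": 0},
    {"hand": 1.5,"linear": [0,0,0],"twist": 0},
    {"hand": 1.5,"linear": [0,0,0],"twist": 0},
  ],
)

```text
time_s: 15.98
position: [0.6409, -0.1577, 0.0365]
ee_rot: [0.009, 1.0, -0.001, 0.0]
force: [-4.1, -1.1, 7.9]
opening: 0.0217
```

Contact felt at the expected height. Releasing and rising.

>>> arm_command(
  commands=[
    {"hand": 4.2,"linear": [0,0,-0.1],"twist": 0},
    {"hand": 4.2,"linear": [0,0,0],"twist": 0},
    {"hand": 4.2,"linear": [0,0,0],"twist": 0},
    {"hand": 4.2,"linear": [0,0,0],"twist": 0},
    {"hand": 4.2,"linear": [0,0,0],"twist": 0},
  ],
)

```text
time_s: 16.4
position: [0.6404, -0.1568, 0.0354]
ee_rot: [0.009, 1.0, 0.0, -0.0]
force: [-0.7, 0.1, -0.9]
opening: 0.0421
```

>>> arm_command(
  commands=[
    {"hand": 4.2,"linear": [0,0,-1.5],"twist": 0},
    {"hand": 4.2,"linear": [0,0,-3],"twist": 0},
    {"hand": 4.2,"linear": [0,0,-4],"twist": 0},
    {"hand": 4.2,"linear": [0,0,-4],"twist": 0},
    {"hand": 4.2,"linear": [0,0,0],"twist": 0},
  ],
)

```text
time_s: 16.82
position: [0.6463, -0.1585, 0.171]
ee_rot: [0.009, 1.0, -0.002, 0.007]
force: [2.4, -1.3, 1.2]
opening: 0.042
```

Run:
```python
from h import *
w=snap('wrist','w8');go(.456,.325,.16,-9)
d=load('w8');hsv=cv2.cvtColor(w,cv2.COLOR_BGR2HSV);m=cv2.inRange(hsv,(50,80,60),(80,255,255))
for c in cv2.findContours(m,cv2.RETR_EXTERNAL,cv2.CHAIN_APPROX_NONE)[0]:
  if cv2.contourArea(c)>80:
    r=cv2.minAreaRect((plane(d,c.reshape(-1,2),.084)[:,:2]*1000).astype(np.float32));print(c.mean(0),r)
```

```text
t 16.87 pos [ 0.6448 -0.158   0.1675] jaw 88.9 open 0.042 F [ 0.1 -0.3  0.2] j6 -1.83
-> tool cm [19.78 47.94  0.39] twist -1.432
[[324.48214286 187.69642857]] ((638.345703125, -159.9930419921875), (20.326534271240234, 29.462114334106445), 89.52799987792969)
[[597.64820847 174.78827362]] ((632.8486328125, 83.24594116210938), (69.73607635498047, 84.6100845336914), 10.663551330566406)
[[486.93589744   5.75641026]] ((500.43084716796875, -35.27326965332031), (9.569302558898926, 17.798686981201172), 0.9004049301147461)
```

The green relay stands at (638,-160), which fits the bay centre y = -157. Now to the power supply, turning the jaws along the holder's x.

>>> arm_command(
  commands=[
    {"hand": 7.5,"linear": [0.7,1.7,0],"twist": 0},
    {"hand": 7.5,"linear": [1.4,3.4,0],"twist": 0},
    {"hand": 7.5,"linear": [1.4,3.4,0],"twist": 0},
    {"hand": 7.5,"linear": [1.4,3.4,0],"twist": 0},
    {"hand": 7.5,"linear": [1.4,3.4,0],"twist": 0},
  ],
)

```text
time_s: 17.28
position: [0.5773, -0.0007, 0.1579]
ee_rot: [0.01, 1.0, 0.0, -0.003]
force: [-1.1, 0.8, -0.2]
opening: 0.0732
```

>>> arm_command(
  commands=[
    {"hand": 7.5,"linear": [1.4,3.4,0],"twist": 0},
    {"hand": 7.5,"linear": [1.4,3.4,0],"twist": 0},
    {"hand": 7.5,"linear": [1.4,3.4,0],"twist": 0},
    {"hand": 7.5,"linear": [1.4,3.4,0],"twist": 0},
    {"hand": 7.5,"linear": [1.4,3.4,0],"twist": 0},
  ],
)

```text
time_s: 17.7
position: [0.5102, 0.1701, 0.1582]
ee_rot: [0.009, 1.0, -0.0, -0.002]
force: [0.0, -0.5, -0.4]
opening: 0.0749
```

>>> arm_command(
  commands=[
    {"hand": 7.5,"linear": [1.4,3.4,0],"twist": 0},
    {"hand": 7.5,"linear": [1.4,3.4,0],"twist": 0},
    {"hand": 7.5,"linear": [1.4,3.4,0],"twist": 0},
    {"hand": 7.5,"linear": [1.4,3.4,0],"twist": 0},
    {"hand": 7.5,"linear": [0.8,2.0,0],"twist": 0.12},
  ],
)

```text
time_s: 18.12
position: [0.4485, 0.3279, 0.1582]
ee_rot: [0.069, 0.998, -0.001, -0.002]
force: [-0.0, 0.4, 0.0]
opening: 0.075
```

>>> arm_command(
  commands=[
    {"hand": 7.5,"linear": [0,0,0],"twist": 0.12},
    {"hand": 7.5,"linear": [0,0,0],"twist": 0.12},
    {"hand": 7.5,"linear": [0,0,0],"twist": 0.12},
    {"hand": 7.5,"linear": [0,0,0],"twist": 0.12},
    {"hand": 7.5,"linear": [0,0,0],"twist": 0.12},
  ],
)

```text
time_s: 18.53
position: [0.4499, 0.3252, 0.158]
ee_rot: [0.363, 0.932, -0.002, -0.002]
force: [0.2, -1.1, 0.5]
opening: 0.0749
```

>>> arm_command(
  commands=[
    {"hand": 7.5,"linear": [0,0,0],"twist": 0.12},
    {"hand": 7.5,"linear": [0,0,0],"twist": 0.12},
    {"hand": 7.5,"linear": [0,0,0],"twist": 0.12},
    {"hand": 7.5,"linear": [0,0,0],"twist": 0.12},
    {"hand": 7.5,"linear": [0,0,0],"twist": 0.12},
  ],
)

```text
time_s: 18.95
position: [0.45, 0.3249, 0.158]
ee_rot: [0.623, 0.782, -0.002, -0.001]
force: [-0.4, -0.0, 0.6]
opening: 0.0751
```

>>> arm_command(
  commands=[
    {"hand": 7.5,"linear": [0,0,0],"twist": 0.12},
    {"hand": 7.5,"linear": [0,0,0],"twist": 0.12},
    {"hand": 7.5,"linear": [0,0,0],"twist": 0.12},
    {"hand": 7.5,"linear": [0,0,0],"twist": 0},
    {"hand": 7.5,"linear": [0,0,0],"twist": 0},
  ],
)

```text
time_s: 19.37
position: [0.4507, 0.3251, 0.1587]
ee_rot: [0.75, 0.662, -0.002, -0.0]
force: [0.3, 0.0, 0.6]
opening: 0.0749
```

Run:
```python
from h import *
go(.456,.325,.16,-8.5)
w=snap('wrist','w9');cv2.imwrite('pics/w9c.png',cv2.resize(w[60:360,170:570],None,fx=2,fy=2,interpolation=2))
```

```text
t 19.37 pos [0.4507 0.3251 0.1587] jaw -7.1 open 0.0749 F [0.3 0.  0.6] j6 0.7
-> tool cm [ 0.05  0.52 -0.13] twist 0.024
```

View pics/w9c.png

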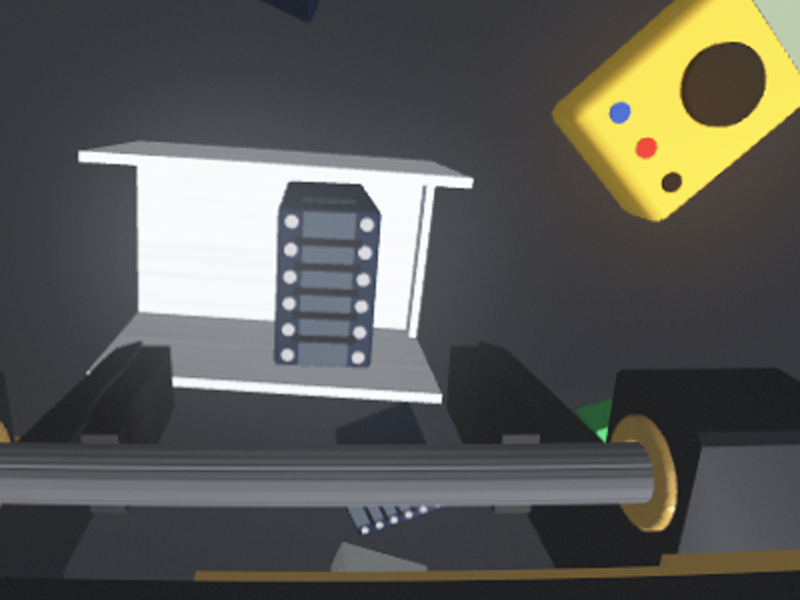

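The wrist view shows the power supply's whole top at crop (278,208)–(370,366), inside the holder with no relay in front of it. Measuring (13 viewed).

Run:
```python
from h import *
d=load('w9')
r=plane(d,np.array([[278,208],[380,212],[371,366],[275,363]])/2+[170,60],.094)*1000
print(r.round(1).tolist(),r.mean(0).round(1),np.degrees(np.arctan2(*(r[1]+r[2]-r[0]-r[3])[[1,0]])),np.degrees(np.arctan2(*(r[1]+r[0]-r[2]-r[3])[[1,0]])))
gz(*(r.mean(0)[:2]/1000),.050,-8.5)
```

```text
[[443.2, 359.2, 94.0], [481.8, 352.8, 94.0], [472.2, 289.4, 94.0], [433.1, 295.6, 94.0]] [457.6 324.3  94. ] -9.207598180184068 81.16808553492282
t 19.42 pos [0.4511 0.3252 0.1592] jaw -7.1 open 0.0749 F [-0.8  0.2 -0.9] j6 0.7
-> tool cm [1.000e-02 6.800e-01 1.207e+01] twist 0.024
```

>>> arm_command(
  commands=[
    {"hand": 7.5,"linear": [0,0.65,0],"twist": 0.03},
    {"hand": 7.5,"linear": [0,0,1.5],"twist": 0},
    {"hand": 7.5,"linear": [0,0,2.5],"twist": 0},
    {"hand": 7.5,"linear": [0,0,0],"twist": 0},
    {"hand": 7.5,"linear": [0,0,0],"twist": 0},
  ],
)

```text
time_s: 19.83
position: [0.4579, 0.3238, 0.1193]
ee_rot: [0.761, 0.649, -0.002, -0.0]
force: [-0.7, -0.5, 0.9]
opening: 0.0752
```

```bash
python3 -c "
from h import *
gz(.4575,.3243,.050,-9)"
```

```text
t 19.83 pos [0.4579 0.3238 0.1193] jaw -9.0 open 0.0752 F [-0.7 -0.5  0.9] j6 0.73
-> tool cm [ 0.07 -0.02  8.08] twist -0.001
```

>>> arm_command(
  commands=[
    {"hand": 7.5,"linear": [0,0,2],"twist": 0},
    {"hand": 7.5,"linear": [0,0,2.5],"twist": 0},
    {"hand": 7.5,"linear": [0,0,2.2],"twist": 0},
    {"hand": 7.5,"linear": [0,0,1.4],"twist": 0},
    {"hand": 7.5,"linear": [0,0,0],"twist": 0},
  ],
)

```text
time_s: 20.25
position: [0.4576, 0.3237, 0.0378]
ee_rot: [0.761, 0.649, -0.002, -0.0]
force: [-1.4, 0.7, -1.0]
opening: 0.0746
```

>>> arm_command(
  commands=[
    {"hand": 3.3,"linear": [0,0,0],"twist": 0},
    {"hand": 3.3,"linear": [0,0,0],"twist": 0},
    {"hand": 3.3,"linear": [0,0,0],"twist": 0},
    {"hand": 3.3,"linear": [0,0,0],"twist": 0},
    {"hand": 3.3,"linear": [0,0,0],"twist": 0},
  ],
)

```text
time_s: 20.67
position: [0.4597, 0.3254, 0.0413]
ee_rot: [0.761, 0.649, 0.001, -0.0]
force: [-2.7, 1.3, 2.3]
opening: 0.0437
```

>>> arm_command(
  commands=[
    {"hand": 3.3,"linear": [0,0,0],"twist": 0},
    {"hand": 3.3,"linear": [0,0,0],"twist": 0},
    {"hand": 3.3,"linear": [0,0,0],"twist": 0},
    {"hand": 3.3,"linear": [0,0,0],"twist": 0},
  ],
)

```text
time_s: 21.0
position: [0.4593, 0.3252, 0.0409]
ee_rot: [0.761, 0.649, 0.0, -0.0]
force: [-2.4, 0.7, 6.8]
opening: 0.0396
```

>>> arm_command(
  commands=[
    {"hand": 3.3,"linear": [0,0,-0.5],"twist": 0},
    {"hand": 3.3,"linear": [0,0,-0.5],"twist": 0},
    {"hand": 3.3,"linear": [0,0,0],"twist": 0},
    {"hand": 3.3,"linear": [0,0,0],"twist": 0},
  ],
)

```text
time_s: 21.33
position: [0.4593, 0.3248, 0.05]
ee_rot: [0.761, 0.649, 0.0, 0.0]
force: [-0.1, 0.1, -3.6]
opening: 0.0399
```

The power supply is gripped at 39.9 mm and its weight is felt. Carrying it to the green tray.

>>> arm_command(
  commands=[
    {"hand": 3.3,"linear": [0,0,-1.5],"twist": 0},
    {"hand": 3.3,"linear": [0,0,-2.5],"twist": 0},
    {"hand": 3.3,"linear": [0,0,-2.5],"twist": 0},
    {"hand": 3.3,"linear": [0,0,-2.5],"twist": 0},
    {"hand": 3.3,"linear": [0,0,-2],"twist": 0},
  ],
)

```text
time_s: 21.75
position: [0.4593, 0.3248, 0.1613]
ee_rot: [0.761, 0.649, 0.0, 0.0]
force: [0.4, 0.6, -2.6]
opening: 0.0395
```

>>> arm_command(
  commands=[
    {"hand": 3.3,"linear": [-0.8,1.2,0],"twist": 0},
    {"hand": 3.3,"linear": [-1.6,2.4,0],"twist": 0},
    {"hand": 3.3,"linear": [-1.6,2.4,0],"twist": 0},
    {"hand": 3.3,"linear": [-1.6,2.4,0],"twist": 0},
    {"hand": 3.3,"linear": [-1.6,2.4,0],"twist": 0},
  ],
)

```text
time_s: 22.17
position: [0.5548, 0.2347, 0.1581]
ee_rot: [0.761, 0.649, -0.001, -0.0]
force: [0.3, 0.6, -2.0]
opening: 0.0401
```

>>> arm_command(
  commands=[
    {"hand": 3.3,"linear": [-1.6,2.4,0],"twist": 0},
    {"hand": 3.3,"linear": [-1.6,2.4,0],"twist": 0},
    {"hand": 3.3,"linear": [-1.6,2.4,0],"twist": -0.11},
    {"hand": 3.3,"linear": [0,0,0],"twist": -0.12},
    {"hand": 3.3,"linear": [0,0,0],"twist": -0.11},
  ],
)

```text
time_s: 22.58
position: [0.6188, 0.1751, 0.1575]
ee_rot: [0.639, 0.769, -0.001, -0.0]
force: [-0.5, 0.6, -3.1]
opening: 0.0399
```

>>> arm_command(
  commands=[
    {"hand": 3.3,"linear": [0,0,0],"twist": 0},
    {"hand": 3.3,"linear": [0,0,0],"twist": 0},
  ],
)

```text
time_s: 22.75
position: [0.6175, 0.1769, 0.158]
ee_rot: [0.641, 0.767, -0.001, -0.001]
force: [-0.8, -0.3, -2.2]
opening: 0.0398
```

Run:
```python
from h import *
go(.6425,.161,.05,10.5)
w=snap('wrist','w10');d=load('w10');t=load('top0')
cv2.imwrite('pics/w10c.png',cv2.resize(w[60:360,140:540],None,fx=2,fy=2,interpolation=2))
m=cv2.inRange(cv2.cvtColor(t['im'],cv2.COLOR_BGR2HSV),(50,120,60),(75,255,255));m[:, :240]=0;m[:,310:]=0
c=max(cv2.findContours(m,cv2.RETR_EXTERNAL,cv2.CHAIN_APPROX_NONE)[0],key=cv2.contourArea)
q=cv2.approxPolyDP(cv2.convexHull(c),4,True).reshape(-1,2);print(q.tolist(),(plane(t,q,.026)[:,:2]*1000).round(1).tolist())
```

```text
t 22.75 pos [0.6175 0.1769 0.158 ] jaw 10.2 open 0.0398 F [-0.8 -0.3 -2.2] j6 0.06
-> tool cm [-2.01  2.21 10.79] twist -0.005
[[294, 134], [300, 167], [258, 174], [252, 142]] [[690.8, 117.5], [611.3, 104.4], [596.3, 204.1], [673.2, 217.7]]
```

View pics/w10c.png

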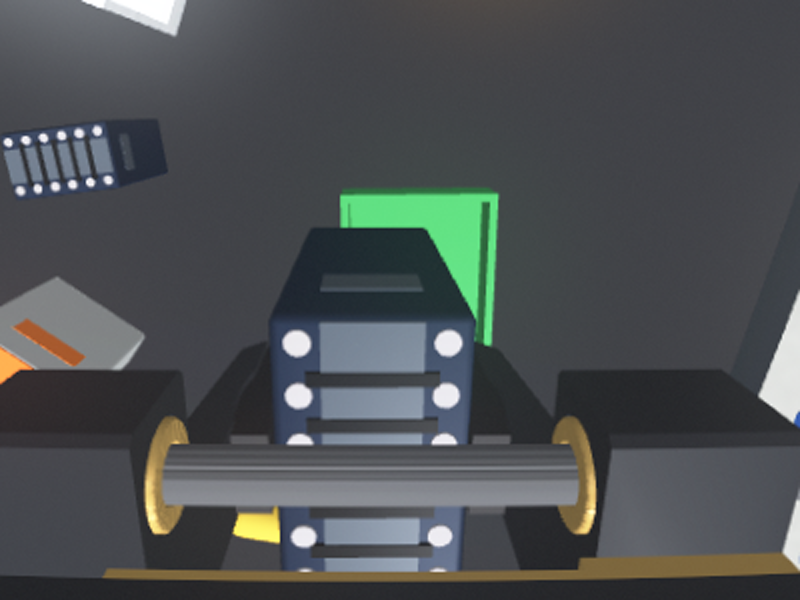

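Run:
```python
from h import *
d=load('w10');P=plane(d,np.array([[340,191],[498,191]])/2+[140,60],.026)[:,:2]*1000
a=np.arctan2(*(P[1]-P[0])[::-1]);print(P.round(1).tolist(),np.linalg.norm(P[1]-P[0]),np.degrees(a),'ctr',(P.mean(0)+52*np.array([np.sin(a),-np.cos(a)])).round(1))
go(.643,.160,.05,10)
```

```text
[[597.8, 204.5], [674.7, 218.4]] 78.14898053953397 10.27176242209737 ctr [645.5 160.3]
t 22.8 pos [0.6174 0.1773 0.1584] jaw 10.2 open 0.0396 F [ 0.3  0.4 -2.3] j6 0.06
-> tool cm [-2.16  2.23 10.84] twist 0.004
```

>>> arm_command(
  commands=[
    {"hand": 3.3,"linear": [-2.1,2.3,0],"twist": 0},
    {"hand": 3.3,"linear": [0,0,1.5],"twist": 0},
    {"hand": 3.3,"linear": [0,0,2.5],"twist": 0},
    {"hand": 3.3,"linear": [0,0,2.5],"twist": 0},
    {"hand": 3.3,"linear": [0,0,2.0],"twist": 0},
  ],
)

```text
time_s: 23.22
position: [0.6435, 0.1614, 0.0729]
ee_rot: [0.641, 0.768, -0.001, -0.0]
force: [-0.2, -0.2, -3.0]
opening: 0.0397
```

>>> arm_command(
  commands=[
    {"hand": 3.3,"linear": [0,0,1],"twist": 0},
    {"hand": 3.3,"linear": [0,0,0],"twist": 0},
    {"hand": 3.3,"linear": [0,0,0],"twist": 0},
  ],
)

```text
time_s: 23.47
position: [0.644, 0.1616, 0.0645]
ee_rot: [0.64, 0.768, -0.0, -0.0]
force: [-0.3, 0.2, -2.2]
opening: 0.0398
```

```bash
python3 -c "
from h import *
go(.644,.1605,.041,10.1)"
```

```text
t 23.47 pos [0.644  0.1616 0.0645] jaw 10.4 open 0.0398 F [-0.3  0.2 -2.2] j6 0.03
-> tool cm [-0.11 -0.02  2.35] twist 0.005
```

>>> arm_command(
  commands=[
    {"hand": 3.3,"linear": [0,0,1],"twist": 0},
    {"hand": 3.3,"linear": [0,0,0.9],"twist": 0},
    {"hand": 3.3,"linear": [0,0,0],"twist": 0},
    {"hand": 3.3,"linear": [0,0,0],"twist": 0},
  ],
)

```text
time_s: 23.8
position: [0.6439, 0.1614, 0.0455]
ee_rot: [0.64, 0.768, -0.0, -0.0]
force: [-0.5, 0.3, -3.1]
opening: 0.0397
```

>>> arm_command(
  commands=[
    {"hand": 3.3,"linear": [0,0,0.2],"twist": 0},
    {"hand": 3.3,"linear": [0,0,0],"twist": 0},
    {"hand": 3.3,"linear": [0,0,0],"twist": 0},
  ],
)

```text
time_s: 24.05
position: [0.6446, 0.1615, 0.0442]
ee_rot: [0.64, 0.768, 0.0, 0.0]
force: [-0.5, -0.3, -3.2]
opening: 0.0402
```

>>> arm_command(
  commands=[
    {"hand": 3.3,"linear": [0,0,0.2],"twist": 0},
    {"hand": 3.3,"linear": [0,0,0],"twist": 0},
    {"hand": 3.3,"linear": [0,0,0],"twist": 0},
  ],
)

```text
time_s: 24.3
position: [0.6444, 0.1614, 0.0419]
ee_rot: [0.64, 0.768, -0.0, -0.0]
force: [-0.5, -0.6, -3.6]
opening: 0.0401
```

>>> arm_command(
  commands=[
    {"hand": 3.3,"linear": [0,0,0.1],"twist": 0},
    {"hand": 3.3,"linear": [0,0,0],"twist": 0},
    {"hand": 3.3,"linear": [0,0,0],"twist": 0},
  ],
)

```text
time_s: 24.55
position: [0.6446, 0.1615, 0.041]
ee_rot: [0.64, 0.768, 0.0, 0.0]
force: [-0.5, -0.7, -3.1]
opening: 0.0398
```

>>> arm_command(
  commands=[
    {"hand": 3.3,"linear": [0,0,0.1],"twist": 0},
    {"hand": 3.3,"linear": [0,0,0],"twist": 0},
    {"hand": 3.3,"linear": [0,0,0],"twist": 0},
  ],
)

```text
time_s: 24.8
position: [0.6446, 0.1615, 0.0409]
ee_rot: [0.64, 0.768, 0.0, 0.0]
force: [-2.6, -0.5, 4.6]
opening: 0.04
```

>>> arm_command(
  commands=[
    {"hand": 3.3,"linear": [0,0,0.1],"twist": 0},
    {"hand": 3.3,"linear": [0,0,0],"twist": 0},
    {"hand": 3.3,"linear": [0,0,0],"twist": 0},
  ],
)

```text
time_s: 25.05
position: [0.6446, 0.1615, 0.0409]
ee_rot: [0.64, 0.768, 0.0, 0.0]
force: [-5.2, -1.3, 10.5]
opening: 0.04
```

The power supply is on the tray floor. Releasing, rising, then on to the orange relay.

>>> arm_command(
  commands=[
    {"hand": 7.0,"linear": [0,0,-0.2],"twist": 0},
    {"hand": 7.0,"linear": [0,0,0],"twist": 0},
    {"hand": 7.0,"linear": [0,0,0],"twist": 0},
    {"hand": 7.0,"linear": [0,0,0],"twist": 0},
    {"hand": 7.0,"linear": [0,0,0],"twist": 0},
  ],
)

```text
time_s: 25.47
position: [0.6443, 0.1615, 0.0405]
ee_rot: [0.64, 0.768, -0.0, -0.0]
force: [-0.3, -0.5, -1.1]
opening: 0.0693
```

>>> arm_command(
  commands=[
    {"hand": 7.0,"linear": [0,0,-1.5],"twist": 0},
    {"hand": 7.0,"linear": [0,0,-3],"twist": 0},
    {"hand": 7.0,"linear": [0,0,-3.5],"twist": 0},
    {"hand": 7.0,"linear": [0,0,-3.5],"twist": 0},
    {"hand": 7.0,"linear": [0,0,0],"twist": 0},
  ],
)

```text
time_s: 25.88
position: [0.6499, 0.1627, 0.1663]
ee_rot: [0.64, 0.768, 0.006, 0.005]
force: [1.4, 0.5, 1.2]
opening: 0.0704
```

>>> arm_command(
  commands=[
    {"hand": 5.0,"linear": [-0.4,-3.1,0],"twist": 0},
    {"hand": 5.0,"linear": [-0.4,-3.1,0],"twist": 0},
    {"hand": 5.0,"linear": [-0.4,-3.1,0],"twist": 0},
    {"hand": 5.0,"linear": [-0.4,-3.1,0],"twist": 0},
    {"hand": 5.0,"linear": [-0.4,-3.1,0],"twist": 0},
  ],
)

```text
time_s: 26.3
position: [0.4945, 0.1134, 0.1566]
ee_rot: [0.64, 0.768, 0.0, 0.0]
force: [0.7, -0.2, 0.3]
opening: 0.05
```

>>> arm_command(
  commands=[
    {"hand": 5.0,"linear": [-0.4,-3.0,0],"twist": 0},
    {"hand": 5.0,"linear": [0,0,0],"twist": -0.114},
    {"hand": 5.0,"linear": [0,0,0],"twist": -0.114},
    {"hand": 5.0,"linear": [0,0,0],"twist": -0.114},
    {"hand": 5.0,"linear": [0,0,0],"twist": -0.114},
  ],
)

```text
time_s: 26.72
position: [0.4669, 0.1044, 0.1571]
ee_rot: [0.447, 0.894, 0.001, 0.001]
force: [-0.7, -0.3, -0.5]
opening: 0.0501
```

>>> arm_command(
  commands=[
    {"hand": 5.0,"linear": [0,0,0],"twist": -0.114},
    {"hand": 5.0,"linear": [0,0,0],"twist": -0.114},
    {"hand": 5.0,"linear": [0,0,0],"twist": -0.114},
    {"hand": 5.0,"linear": [0,0,0],"twist": -0.114},
    {"hand": 5.0,"linear": [0,0,0],"twist": 0},
  ],
)

```text
time_s: 27.13
position: [0.4671, 0.1044, 0.1568]
ee_rot: [0.235, 0.972, 0.0, 0.001]
force: [1.4, 0.3, 0.5]
opening: 0.05
```

Run:
```python
from h import *
gz(.467,.105,.045,62.5)
w=snap('wrist','w11');d=load('w11');hsv=cv2.cvtColor(w,cv2.COLOR_BGR2HSV)
m=cv2.inRange(hsv,(5,130,100),(22,255,255))
for c in cv2.findContours(m,cv2.RETR_EXTERNAL,cv2.CHAIN_APPROX_NONE)[0]:
  if cv2.contourArea(c)>60: print(cv2.boundingRect(c),cv2.contourArea(c),cv2.minAreaRect((plane(d,c.reshape(-1,2),.08)[:,:2]*1000).astype(np.float32)))
```

```text
t 27.13 pos [0.4671 0.1044 0.1568] jaw 62.8 open 0.05 F [1.4 0.3 0.5] j6 -0.93
-> tool cm [ 0.05  0.04 12.33] twist 0.006
(258, 346, 68, 4) 111.0 ((585.9246826171875, 5.890743255615234), (66.33109283447266, 3.805917739868164), 63.167720794677734)
(436, 336, 123, 13) 815.0 ((677.7921752929688, 191.69342041015625), (128.1405029296875, 11.861910820007324), 62.7524299621582)
(434, 269, 23, 57) 337.5 ((602.5518798828125, 162.1326141357422), (18.92356300354004, 63.01976013183594), 74.78482818603516)
(312, 186, 27, 34) 829.0 ((468.532958984375, 103.534912109375), (21.5069522857666, 29.044036865234375), 63.52907943725586)
```

The orange cap is found at (468,104), jaw angle 63°, matching the top view. Descending and gripping.

>>> arm_command(
  commands=[
    {"hand": 5.0,"linear": [-0.1,-0.05,2.5],"twist": 0},
    {"hand": 5.0,"linear": [0,0,3],"twist": 0},
    {"hand": 5.0,"linear": [0,0,3],"twist": 0},
    {"hand": 5.0,"linear": [0,0,2.5],"twist": 0},
    {"hand": 5.0,"linear": [0,0,1.7],"twist": 0},
  ],
)

```text
time_s: 27.6
position: [0.466, 0.1033, 0.0269]
ee_rot: [0.238, 0.971, -0.0, -0.001]
force: [-1.4, -0.5, -0.4]
opening: 0.0501
```

>>> arm_command(
  commands=[
    {"hand": 5.0,"linear": [0,0,0],"twist": 0},
    {"hand": 1.5,"linear": [0,0,0],"twist": 0},
    {"hand": 1.5,"linear": [0,0,0],"twist": 0},
    {"hand": 1.5,"linear": [0,0,0],"twist": 0},
    {"hand": 1.5,"linear": [0,0,0],"twist": 0},
  ],
)

```text
time_s: 28.02
position: [0.4691, 0.1038, 0.0306]
ee_rot: [0.236, 0.972, 0.001, 0.002]
force: [0.2, 0.4, -0.8]
opening: 0.0255
```

>>> arm_command(
  commands=[
    {"hand": 1.5,"linear": [0,0,0],"twist": 0},
    {"hand": 1.5,"linear": [0,0,0],"twist": 0},
    {"hand": 1.5,"linear": [0,0,0],"twist": 0},
    {"hand": 1.5,"linear": [0,0,0],"twist": 0},
    {"hand": 1.5,"linear": [0,0,0],"twist": 0},
  ],
)

```text
time_s: 28.43
position: [0.4689, 0.1037, 0.0304]
ee_rot: [0.236, 0.972, 0.001, 0.001]
force: [-0.4, -0.6, 6.0]
opening: 0.0215
```

>>> arm_command(
  commands=[
    {"hand": 1.5,"linear": [0,0,-0.5],"twist": 0},
    {"hand": 1.5,"linear": [0,0,-0.5],"twist": 0},
    {"hand": 1.5,"linear": [0,0,0],"twist": 0},
    {"hand": 1.5,"linear": [0,0,0],"twist": 0},
  ],
)

```text
time_s: 28.77
position: [0.4676, 0.1035, 0.0392]
ee_rot: [0.236, 0.972, 0.0, 0.0]
force: [-0.1, -0.3, -0.7]
opening: 0.0216
```

>>> arm_command(
  commands=[
    {"hand": 1.5,"linear": [0,0,-1.5],"twist": 0},
    {"hand": 1.5,"linear": [0,0,-2.5],"twist": 0},
    {"hand": 1.5,"linear": [0,0,-3],"twist": 0},
    {"hand": 1.5,"linear": [0,0,-3],"twist": 0},
    {"hand": 1.5,"linear": [0,0,-1.5],"twist": 0},
  ],
)

```text
time_s: 29.18
position: [0.469, 0.1038, 0.1573]
ee_rot: [0.236, 0.972, 0.001, 0.002]
force: [1.8, -0.4, -0.2]
opening: 0.0219
```

>>> arm_command(
  commands=[
    {"hand": 1.5,"linear": [-1.5,-0.7,0],"twist": 0},
    {"hand": 1.5,"linear": [-2.9,-1.2,0],"twist": 0},
    {"hand": 1.5,"linear": [-2.9,-1.2,0],"twist": 0},
    {"hand": 1.5,"linear": [-2.9,-1.2,0],"twist": 0},
    {"hand": 1.5,"linear": [-2.9,-1.2,0],"twist": 0},
  ],
)

```text
time_s: 29.6
position: [0.5589, -0.0065, 0.1535]
ee_rot: [0.236, 0.972, -0.0, -0.0]
force: [1.1, 1.1, -0.1]
opening: 0.0216
```

>>> arm_command(
  commands=[
    {"hand": 1.5,"linear": [-2.9,-1.2,0],"twist": 0},
    {"hand": 1.5,"linear": [-2.9,-1.2,0],"twist": 0},
    {"hand": 1.5,"linear": [-2.9,-1.2,0],"twist": 0},
    {"hand": 1.5,"linear": [-2.9,-1.2,0],"twist": -0.11},
    {"hand": 1.5,"linear": [0,0,0],"twist": -0.12},
  ],
)

```text
time_s: 30.02
position: [0.6426, -0.1059, 0.1533]
ee_rot: [0.122, 0.993, -0.001, 0.001]
force: [0.2, -0.6, -0.7]
opening: 0.0221
```

>>> arm_command(
  commands=[
    {"hand": 1.5,"linear": [0,0,0],"twist": -0.11},
    {"hand": 1.5,"linear": [0,0,0],"twist": -0.11},
    {"hand": 1.5,"linear": [0,0,0],"twist": 0},
    {"hand": 1.5,"linear": [0,0,0],"twist": 0},
  ],
)

```text
time_s: 30.35
position: [0.6392, -0.1013, 0.1532]
ee_rot: [0.015, 1.0, 0.0, -0.001]
force: [0.5, 0.2, -1.3]
opening: 0.022
```

```bash
python3 -c "
from h import *
go(.640,-.101,.05,89)"
```

```text
t 30.35 pos [ 0.6392 -0.1013  0.1532] jaw 88.3 open 0.022 F [ 0.5  0.2 -1.3] j6 -1.74
-> tool cm [-0.09  0.03 10.32] twist -0.012
```

>>> arm_command(
  commands=[
    {"hand": 1.5,"linear": [0,0,1.5],"twist": 0},
    {"hand": 1.5,"linear": [0,0,2.5],"twist": 0},
    {"hand": 1.5,"linear": [0,0,2.5],"twist": 0},
    {"hand": 1.5,"linear": [0,0,2.5],"twist": 0},
    {"hand": 1.5,"linear": [0,0,1.3],"twist": 0},
  ],
)

```text
time_s: 30.77
position: [0.6373, -0.1007, 0.0475]
ee_rot: [0.015, 1.0, 0.0, -0.002]
force: [-0.9, -1.1, -0.8]
opening: 0.0219
```

>>> arm_command(
  commands=[
    {"hand": 1.5,"linear": [0,0,0.7],"twist": 0},
    {"hand": 1.5,"linear": [0,0,0],"twist": 0},
    {"hand": 1.5,"linear": [0,0,0],"twist": 0},
  ],
)

```text
time_s: 31.02
position: [0.6401, -0.1014, 0.0445]
ee_rot: [0.014, 1.0, -0.0, 0.0]
force: [0.5, 0.1, -0.3]
opening: 0.0217
```

>>> arm_command(
  commands=[
    {"hand": 1.5,"linear": [0,0,0.4],"twist": 0},
    {"hand": 1.5,"linear": [0,0,0],"twist": 0},
    {"hand": 1.5,"linear": [0,0,0],"twist": 0},
  ],
)

```text
time_s: 31.27
position: [0.6405, -0.1016, 0.0411]
ee_rot: [0.013, 1.0, -0.0, 0.001]
force: [-0.5, 0.4, -0.8]
opening: 0.0216
```

>>> arm_command(
  commands=[
    {"hand": 1.5,"linear": [0,0,0.2],"twist": 0},
    {"hand": 1.5,"linear": [0,0,0],"twist": 0},
    {"hand": 1.5,"linear": [0,0,0],"twist": 0},
  ],
)

```text
time_s: 31.52
position: [0.6397, -0.1014, 0.0381]
ee_rot: [0.013, 1.0, -0.0, 0.0]
force: [0.4, 0.3, -0.7]
opening: 0.022
```

>>> arm_command(
  commands=[
    {"hand": 1.5,"linear": [0,0,0.2],"twist": 0},
    {"hand": 1.5,"linear": [0,0,0.05],"twist": 0},
    {"hand": 1.5,"linear": [0,0,0],"twist": 0},
  ],
)

```text
time_s: 31.77
position: [0.6394, -0.1013, 0.0351]
ee_rot: [0.013, 1.0, 0.0, -0.0]
force: [-0.7, 1.0, -1.0]
opening: 0.0218
```

>>> arm_command(
  commands=[
    {"hand": 1.5,"linear": [0,0,0.1],"twist": 0},
    {"hand": 1.5,"linear": [0,0,0],"twist": 0},
    {"hand": 1.5,"linear": [0,0,0],"twist": 0},
  ],
)

```text
time_s: 32.02
position: [0.6398, -0.1014, 0.0346]
ee_rot: [0.013, 1.0, -0.0, 0.0]
force: [-0.6, -0.8, 0.6]
opening: 0.0215
```

>>> arm_command(
  commands=[
    {"hand": 1.5,"linear": [0,0,0.1],"twist": 0},
    {"hand": 1.5,"linear": [0,0,0],"twist": 0},
    {"hand": 1.5,"linear": [0,0,0],"twist": 0},
  ],
)

```text
time_s: 32.27
position: [0.6398, -0.1014, 0.0345]
ee_rot: [0.013, 1.0, -0.0, 0.0]
force: [-2.9, 0.7, 6.7]
opening: 0.0217
```

>>> arm_command(
  commands=[
    {"hand": 4.0,"linear": [0,0,-0.1],"twist": 0},
    {"hand": 4.0,"linear": [0,0,0],"twist": 0},
    {"hand": 4.0,"linear": [0,0,0],"twist": 0},
    {"hand": 4.0,"linear": [0,0,0],"twist": 0},
    {"hand": 4.0,"linear": [0,0,0],"twist": 0},
  ],
)

```text
time_s: 32.68
position: [0.6396, -0.1014, 0.0342]
ee_rot: [0.013, 1.0, 0.0, -0.0]
force: [0.3, -0.2, -0.2]
opening: 0.0401
```

>>> arm_command(
  commands=[
    {"hand": 4.0,"linear": [0,0,-1.5],"twist": 0},
    {"hand": 4.0,"linear": [0,0,-3],"twist": 0},
    {"hand": 4.0,"linear": [0,0,-3.5],"twist": 0},
    {"hand": 4.0,"linear": [0,0,-3.5],"twist": 0},
    {"hand": 4.0,"linear": [0,0,0],"twist": 0},
  ],
)

```text
time_s: 33.1
position: [0.6448, -0.1024, 0.1583]
ee_rot: [0.013, 1.0, -0.001, 0.007]
force: [0.5, -1.0, 1.2]
opening: 0.0398
```

>>> arm_command(
  commands=[
    {"hand": 6.0,"linear": [2.0,-0.3,0],"twist": 0},
    {"hand": 6.0,"linear": [3.6,-0.4,0],"twist": 0},
    {"hand": 6.0,"linear": [3.6,-0.4,0],"twist": 0},
    {"hand": 6.0,"linear": [3.6,-0.4,0],"twist": 0},
    {"hand": 6.0,"linear": [3.6,-0.4,0],"twist": 0},
  ],
)

```text
time_s: 33.52
position: [0.4736, -0.1159, 0.1489]
ee_rot: [0.013, 1.0, -0.0, -0.0]
force: [-0.6, -0.9, 0.1]
opening: 0.0602
```

>>> arm_command(
  commands=[
    {"hand": 6.0,"linear": [3.6,-0.4,0],"twist": 0},
    {"hand": 6.0,"linear": [1.5,-0.2,0],"twist": 0},
    {"hand": 6.0,"linear": [0,0,0],"twist": 0},
    {"hand": 6.0,"linear": [0,0,0],"twist": 0},
  ],
)

```text
time_s: 33.85
position: [0.4241, -0.1208, 0.1497]
ee_rot: [0.014, 1.0, -0.0, 0.001]
force: [0.7, -0.7, -0.2]
opening: 0.06
```

Run:
```python
from h import *
go(.42,-.12,.15,85)
w=snap('wrist','w12');t=snap('top','top3')
v=np.zeros((400,800,3),np.uint8);v[:,:400]=cv2.resize(w[90:290,220:420],(400,400),interpolation=2);v[:,400:]=cv2.resize(t[115:315,240:440],(400,400),interpolation=2);cv2.imwrite('pics/v12.png',v)
```

```text
t 33.85 pos [ 0.4241 -0.1208  0.1497] jaw 88.4 open 0.06 F [ 0.7 -0.7 -0.2] j6 -1.88
-> tool cm [ 0.41  0.07 -0.03] twist 0.059
```

View pics/v12.png

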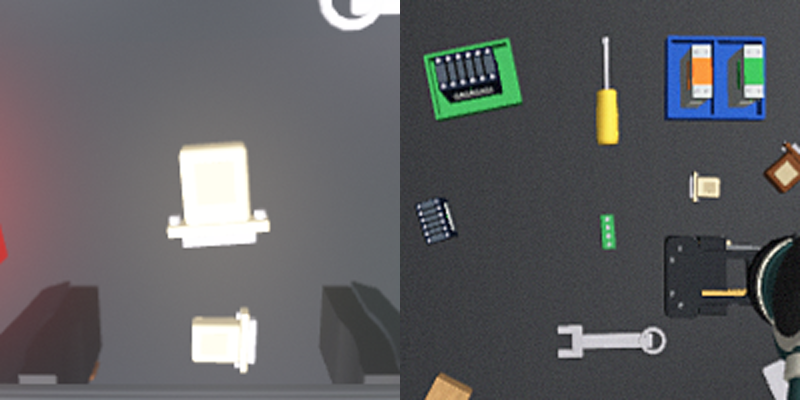

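Viewed: 15. The top view shows the power supply in the green tray and both relays upright, one per blue bay. In the wrist view the connector's hood is at crop (180,145)–(249,217), with the flange towards +x.

Run:
```python
from h import *
d=load('w12')
r=plane(d,np.array([[180,145],[247,143],[249,216],[181,218]])/2+[220,90],.017)*1000
print(r.round(1).tolist(),r.mean(0).round(1))
f=plane(d,np.array([[168,226],[269,220]])/2+[220,90],.012)*1000
print(f.round(1).tolist(),np.degrees(np.arctan2(*(f[1]-f[0])[[1,0]])),np.degrees(np.arctan2(*(r[1]-r[0])[[1,0]])),np.degrees(np.arctan2(*(r[2]+r[3]-r[0]-r[1])[[1,0]])))
c=r.mean(0)/1000
gz(c[0],c[1],.003,92)
t=load('top0');m=cv2.inRange(cv2.cvtColor(t['im'],cv2.COLOR_BGR2HSV),(0,150,60),(8,255,255));m[:,:430]=0;m[:,510:]=0;m[:210]=0;m[280:]=0
k=max(cv2.findContours(m,cv2.RETR_EXTERNAL,cv2.CHAIN_APPROX_NONE)[0],key=cv2.contourArea)
q=cv2.approxPolyDP(cv2.convexHull(k),4,True).reshape(-1,2);print(q.tolist(),(plane(t,q,.026)[:,:2]*1000).round(1).tolist())
```

```text
[[400.0, -135.7, 17.0], [399.9, -102.3, 17.0], [437.7, -101.7, 17.0], [437.8, -136.7, 17.0]] [ 418.8 -119.1   17. ]
[[443.4, -144.1, 12.0], [441.6, -90.9, 12.0]] 91.9377602438377 90.11505658354379 -0.3373821043304145
t 33.95 pos [ 0.4255 -0.1208  0.15  ] jaw 88.5 open 0.0597 F [0.8 0.2 0.2] j6 -1.88
-> tool cm [ 0.71  0.16 15.85] twist -0.062
[[488, 223], [494, 264], [448, 268], [442, 230]] [[470.9, -336.3], [375.0, -346.2], [367.6, -238.2], [456.4, -227.4]]
```

>>> arm_command(
  commands=[
    {"hand": 6.0,"linear": [0.6,0.15,2],"twist": -0.035},
    {"hand": 6.0,"linear": [0,0,3],"twist": 0},
    {"hand": 6.0,"linear": [0,0,3],"twist": 0},
    {"hand": 6.0,"linear": [0,0,2],"twist": 0},
    {"hand": 6.0,"linear": [0,0,1],"twist": 0},
  ],
)

```text
time_s: 34.37
position: [0.4174, -0.1182, 0.0366]
ee_rot: [-0.004, 1.0, 0.001, -0.002]
force: [-0.3, 0.3, 0.9]
opening: 0.06
```

>>> arm_command(
  commands=[
    {"hand": 6.0,"linear": [0,0,0],"twist": 0},
    {"hand": 6.0,"linear": [0,0,0],"twist": 0},
  ],
)

```text
time_s: 34.53
position: [0.4189, -0.119, 0.0394]
ee_rot: [-0.004, 1.0, 0.0, -0.0]
force: [-0.6, -0.6, -0.0]
opening: 0.0602
```

```bash
python3 -c "
from h import *
gz(.419,-.119,.003,90.5)"
```

```text
t 34.53 pos [ 0.4189 -0.119   0.0394] jaw 90.5 open 0.0602 F [-0.6 -0.6 -0. ] j6 -1.91
-> tool cm [-0.01 -0.01  4.79] twist -0.0
```

>>> arm_command(
  commands=[
    {"hand": 6.0,"linear": [0,0,1.5],"twist": 0},
    {"hand": 6.0,"linear": [0,0,1.5],"twist": 0},
    {"hand": 6.0,"linear": [0,0,0.9],"twist": 0},
    {"hand": 6.0,"linear": [0,0,0.5],"twist": 0},
    {"hand": 6.0,"linear": [0,0,0.3],"twist": 0},
  ],
)

```text
time_s: 34.95
position: [0.4188, -0.1192, -0.0073]
ee_rot: [-0.004, 1.0, -0.0, 0.0]
force: [0.2, -0.2, -0.8]
opening: 0.0599
```

>>> arm_command(
  commands=[
    {"hand": 6.0,"linear": [0,0,0],"twist": 0},
    {"hand": 2.5,"linear": [0,0,0],"twist": 0},
    {"hand": 2.5,"linear": [0,0,0],"twist": 0},
    {"hand": 2.5,"linear": [0,0,0],"twist": 0},
    {"hand": 2.5,"linear": [0,0,0],"twist": 0},
  ],
)

```text
time_s: 35.37
position: [0.4185, -0.1191, -0.0071]
ee_rot: [-0.004, 1.0, -0.0, 0.0]
force: [-0.4, 1.0, 0.5]
opening: 0.0354
```

>>> arm_command(
  commands=[
    {"hand": 2.5,"linear": [0,0,0],"twist": 0},
    {"hand": 2.5,"linear": [0,0,0],"twist": 0},
    {"hand": 2.5,"linear": [0,0,0],"twist": 0},
    {"hand": 2.5,"linear": [0,0,0],"twist": 0},
    {"hand": 2.5,"linear": [0,0,0],"twist": 0},
  ],
)

```text
time_s: 35.78
position: [0.4185, -0.1191, -0.0071]
ee_rot: [-0.004, 1.0, -0.0, 0.0]
force: [-1.6, 1.0, 5.5]
opening: 0.0336
```

>>> arm_command(
  commands=[
    {"hand": 2.5,"linear": [0,0,-0.5],"twist": 0},
    {"hand": 2.5,"linear": [0,0,-0.5],"twist": 0},
    {"hand": 2.5,"linear": [0,0,0],"twist": 0},
    {"hand": 2.5,"linear": [0,0,0],"twist": 0},
  ],
)

```text
time_s: 36.12
position: [0.4183, -0.119, 0.0027]
ee_rot: [-0.004, 1.0, -0.0, 0.0]
force: [0.2, 1.2, -0.2]
opening: 0.0339
```

The connector is gripped at 33.6 mm. Carrying it to the red tray.

>>> arm_command(
  commands=[
    {"hand": 2.5,"linear": [0,0,-2],"twist": 0},
    {"hand": 2.5,"linear": [0,0,-3],"twist": 0},
    {"hand": 2.5,"linear": [0,0,-3],"twist": 0},
    {"hand": 2.5,"linear": [0,0,-2],"twist": 0},
    {"hand": 2.5,"linear": [0,0,0],"twist": 0},
  ],
)

```text
time_s: 36.53
position: [0.4216, -0.1202, 0.1069]
ee_rot: [-0.004, 1.0, -0.001, 0.004]
force: [0.8, -0.1, -0.6]
opening: 0.034
```

>>> arm_command(
  commands=[
    {"hand": 2.5,"linear": [0.1,-2.4,0],"twist": 0},
    {"hand": 2.5,"linear": [0.1,-2.4,0],"twist": 0},
    {"hand": 2.5,"linear": [0.1,-2.4,0],"twist": 0},
    {"hand": 2.5,"linear": [0.1,-2.4,0],"twist": 0},
    {"hand": 2.5,"linear": [0.1,-2.4,0],"twist": 0},
  ],
)

```text
time_s: 36.95
position: [0.413, -0.2395, 0.1008]
ee_rot: [-0.004, 1.0, 0.001, -0.001]
force: [0.6, -0.1, -0.4]
opening: 0.0333
```

>>> arm_command(
  commands=[
    {"hand": 2.5,"linear": [0.1,-2.4,0],"twist": 0},
    {"hand": 2.5,"linear": [0.1,-2.4,0],"twist": 0},
    {"hand": 2.5,"linear": [0,0,0],"twist": -0.1},
    {"hand": 2.5,"linear": [0,0,0],"twist": 0},
    {"hand": 2.5,"linear": [0,0,0],"twist": 0},
  ],
)

```text
time_s: 37.37
position: [0.4115, -0.2864, 0.1009]
ee_rot: [-0.053, 0.999, 0.001, -0.001]
force: [0.2, -0.2, -1.2]
opening: 0.0341
```

Run:
```python
from h import *
go(.412,-.287,.02,96.5)
w=snap('wrist','w13');d=load('w13');hsv=cv2.cvtColor(w,cv2.COLOR_BGR2HSV)
m=cv2.inRange(hsv,(0,140,50),(8,255,255))|cv2.inRange(hsv,(174,140,50),(180,255,255))
k=max(cv2.findContours(m,cv2.RETR_EXTERNAL,cv2.CHAIN_APPROX_NONE)[0],key=cv2.contourArea)
q=cv2.approxPolyDP(cv2.convexHull(k),5,True).reshape(-1,2);print(q.tolist(),(plane(d,q,.026)[:,:2]*1000).round(1).tolist())
```

```text
t 37.37 pos [ 0.4115 -0.2864  0.1009] jaw 96.0 open 0.0341 F [ 0.2 -0.2 -1.2] j6 -2.33
-> tool cm [-0.06 -0.08  8.09] twist -0.008
[[382, 152], [378, 232], [256, 248], [250, 152]] [[365.5, -246.3], [433.2, -239.1], [459.0, -342.3], [376.4, -350.5]]
```

The wrist view puts the tray centre at (418,-293). The top-view contour was about 5 mm off in y because it also took in the outer wall face. Correcting, then lowering.

>>> arm_command(
  commands=[
    {"hand": 2.5,"linear": [0.05,-0.7,1],"twist": 0},
    {"hand": 2.5,"linear": [0,0,2.5],"twist": 0},
    {"hand": 2.5,"linear": [0,0,2.5],"twist": 0},
    {"hand": 2.5,"linear": [0,0,2],"twist": 0},
    {"hand": 2.5,"linear": [0,0,1],"twist": 0},
  ],
)

```text
time_s: 37.83
position: [0.4108, -0.2921, 0.009]
ee_rot: [-0.054, 0.999, 0.002, -0.002]
force: [-0.5, -0.2, -0.9]
opening: 0.0339
```

>>> arm_command(
  commands=[
    {"hand": 2.5,"linear": [0,0,0.5],"twist": 0},
    {"hand": 2.5,"linear": [0,0,0],"twist": 0},
    {"hand": 2.5,"linear": [0,0,0],"twist": 0},
  ],
)

```text
time_s: 38.08
position: [0.4132, -0.2942, 0.0078]
ee_rot: [-0.054, 0.999, -0.0, 0.0]
force: [-0.5, -0.3, -0.7]
opening: 0.0339
```

>>> arm_command(
  commands=[
    {"hand": 2.5,"linear": [0,0,0.4],"twist": 0},
    {"hand": 2.5,"linear": [0,0,0.1],"twist": 0},
    {"hand": 2.5,"linear": [0,0,0],"twist": 0},
  ],
)

```text
time_s: 38.33
position: [0.4132, -0.2944, 0.003]
ee_rot: [-0.054, 0.999, -0.0, 0.0]
force: [-0.3, -0.2, -0.9]
opening: 0.0338
```

>>> arm_command(
  commands=[
    {"hand": 2.5,"linear": [0,0,0.2],"twist": 0},
    {"hand": 2.5,"linear": [0,0,0],"twist": 0},
    {"hand": 2.5,"linear": [0,0,0],"twist": 0},
  ],
)

```text
time_s: 38.58
position: [0.4128, -0.2941, 0.0005]
ee_rot: [-0.054, 0.999, -0.0, 0.0]
force: [1.2, 0.5, -1.1]
opening: 0.034
```

>>> arm_command(
  commands=[
    {"hand": 2.5,"linear": [0,0,0.2],"twist": 0},
    {"hand": 2.5,"linear": [0,0,0],"twist": 0},
    {"hand": 2.5,"linear": [0,0,0],"twist": 0},
  ],
)

```text
time_s: 38.83
position: [0.4126, -0.2939, -0.0017]
ee_rot: [-0.054, 0.999, 0.0, -0.0]
force: [0.6, -1.5, -0.7]
opening: 0.0341
```

>>> arm_command(
  commands=[
    {"hand": 2.5,"linear": [0,0,0.1],"twist": 0},
    {"hand": 2.5,"linear": [0,0,0],"twist": 0},
    {"hand": 2.5,"linear": [0,0,0],"twist": 0},
  ],
)

```text
time_s: 39.08
position: [0.4127, -0.294, -0.0027]
ee_rot: [-0.054, 0.999, 0.0, -0.0]
force: [-2.1, -0.3, 0.1]
opening: 0.0339
```

>>> arm_command(
  commands=[
    {"hand": 2.5,"linear": [0,0,0.1],"twist": 0},
    {"hand": 2.5,"linear": [0,0,0],"twist": 0},
    {"hand": 2.5,"linear": [0,0,0],"twist": 0},
  ],
)

```text
time_s: 39.33
position: [0.4128, -0.2941, -0.0031]
ee_rot: [-0.054, 0.999, -0.0, 0.0]
force: [-2.4, 0.8, 5.5]
opening: 0.0342
```

Contact at the expected height. Releasing, rising and moving aside for the last look.

>>> arm_command(
  commands=[
    {"hand": 4.6,"linear": [0,0,-0.1],"twist": 0},
    {"hand": 4.6,"linear": [0,0,0],"twist": 0},
    {"hand": 4.6,"linear": [0,0,0],"twist": 0},
    {"hand": 4.6,"linear": [0,0,0],"twist": 0},
  ],
)

```text
time_s: 39.67
position: [0.4127, -0.294, -0.0027]
ee_rot: [-0.054, 0.999, 0.0, -0.0]
force: [-0.4, 0.5, 0.3]
opening: 0.0463
```

>>> arm_command(
  commands=[
    {"hand": 4.6,"linear": [0,0,-1.5],"twist": 0},
    {"hand": 4.6,"linear": [0,0,-3],"twist": 0},
    {"hand": 4.6,"linear": [0,0,-4],"twist": 0},
    {"hand": 4.6,"linear": [0,0,-4],"twist": 0},
    {"hand": 4.6,"linear": [0,0,-3],"twist": 0},
  ],
)

```text
time_s: 40.08
position: [0.4134, -0.2945, 0.1554]
ee_rot: [-0.054, 0.999, -0.001, 0.001]
force: [0.4, -1.0, -0.1]
opening: 0.0454
```

>>> arm_command(
  commands=[
    {"hand": 4.6,"linear": [0,3.5,0],"twist": 0},
    {"hand": 4.6,"linear": [0,3.5,0],"twist": 0},
    {"hand": 4.6,"linear": [0,3.5,0],"twist": 0},
    {"hand": 4.6,"linear": [0,3.5,0],"twist": 0},
    {"hand": 4.6,"linear": [0,3.5,0],"twist": 0},
  ],
)

```text
time_s: 40.5
position: [0.3933, -0.1187, 0.1524]
ee_rot: [-0.054, 0.999, -0.0, 0.0]
force: [-0.1, -0.4, -0.8]
opening: 0.0459
```

>>> arm_command(
  commands=[
    {"hand": 4.6,"linear": [0,3.5,0],"twist": 0},
    {"hand": 4.6,"linear": [0,3.5,0],"twist": 0},
    {"hand": 4.6,"linear": [0,3.5,0],"twist": 0},
    {"hand": 4.6,"linear": [0,0,0],"twist": 0},
    {"hand": 4.6,"linear": [0,0,0],"twist": 0},
  ],
)

```text
time_s: 40.92
position: [0.3822, -0.0142, 0.1523]
ee_rot: [-0.056, 0.998, -0.0, 0.0]
force: [1.0, -0.3, -0.1]
opening: 0.0463
```

Run:
```python
from h import *
go(.4,0,.15,90)
t=snap('top','top9');s=snap('scene','scene9')
v=np.zeros((600,800,3),np.uint8)
v[:300,:400]=cv2.resize(t[115:205,240:360],(400,300),interpolation=2);v[:300,400:]=cv2.resize(t[120:210,350:470],(400,300),interpolation=2)
v[300:,:400]=cv2.resize(t[210:285,420:520],(400,300),interpolation=2);v[300:,400:]=cv2.resize(s[90:285,170:430],(400,300),interpolation=2)
cv2.imwrite('pics/v9.png',v)
```

```text
t 40.92 pos [ 0.3822 -0.0142  0.1523] jaw 96.5 open 0.0463 F [ 1.  -0.3 -0.1] j6 -1.79
-> tool cm [-1.93  1.21  0.23] twist 0.113
```

View pics/v9.png

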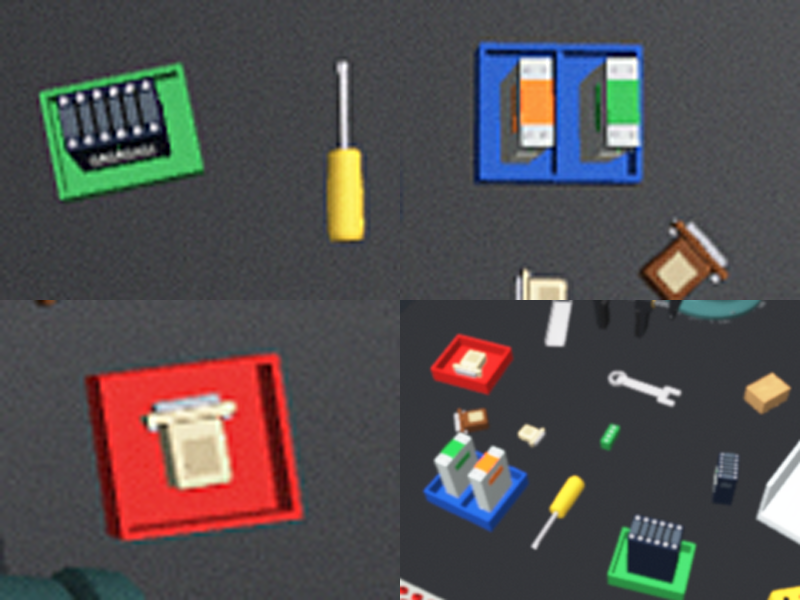

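The last view shows all four parts where they belong: the power supply upright in the green tray, one relay upright in each blue bay, and the connector flat in the red tray. The gripper is clear of everything, so I'm handing in.

```bash
python3 -c "
from h import *
print(order.job_done())"
```

```text
the job is handed in; nothing more can be done
None
```

All four spares are put away and the job is handed in, at about 41 s of the 122 s allowed. I moved the green-capped relay to the blue tray first, then the power supply to the green tray. The orange relay then went into the other blue bay, and the connector into the red tray. Each part was lowered until the wrist force showed contact with the tray floor, then released.

**Last checks:** the final top and scene pictures show both relays upright, one per bay, the power supply upright, and the connector flat. The gripper was clear, and the look-alikes I can see in those pictures are where they were.

**What disagreed or went wrong:**
- **Reported tool position:** it reads about 36.5 mm too deep compared with the stated fingertip geometry. My first grasp therefore closed on top of the green relay, with about 11 N, and shifted it a few mm. It stayed upright.
- **Touch test:** to find the offset I touched free bench, which reached 69 N at the wrist (limit 120 N) with the fingertips in contact. I corrected all later heights by it.
- **Red tray:** the first top-view estimate was about 5 mm off in y. I corrected it from the wrist camera before placing the connector.

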